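Fetch the staples from behind the stamps

ROBOT

A 7-joint arm with a two-finger parallel gripper is mounted at the origin on a cart in front of the work surface, level with it; the furniture and walls round the work are solid. World frame = base frame: x ahead of the robot, y to its left, z up, the work surface at z = 0. Lengths are in m, angles in rad, forces in N, time in s.
With the tool pointing down it reaches from about 0.425 to 0.875 m from the base axis. Payload 4.7 kg.
Tool frame: the origin (TCP) lies between the finger pads; the fingertips stand 22 mm ahead of it and the grasp point (between the pads) lies 3 mm ahead of it; z points along the fingers, y is the line along which they close (so a half turn about z gives the same grasp; the last joint's range is limited). The gripper opens to 87 mm and grips with 3 to 60 N. Pads are 19 mm wide; open, the fingers measure 117 mm over their backs; the gripper's body (75 mm by 190 mm) begins 51 mm behind the grasp point.
Start: joints at [-1.136, 0.321, -0.07, 1.45, 0.023, 1.371, -0.057], TCP at [0.266, 0.593, 0.245] pointing down, gripper open.
Joint ranges: [-2.86, 2.86], [-0.3, 2.09], [-1.38, 1.24], [0.06, 2.45], [-1.56, 4.7], [0.09, 2.05], [-2.69, 2.69]. Speed limits (rad/s): [2.57, 2.57, 3.14, 3.14, 3.14, 3.14, 3.14].

INTERFACE

Orientations are given as a rotation vector (axis times angle).
In Python, from bench import ctrl gives the robot as it stands. The module is installed in compiled form; this text tells all that it offers.
- The arm moves only by the tool send_rows, never from a script. Its argument "motion" is a list of rows, each an object with "claw": the opening, from -1 (shut) to 1 (fully open); "slide": the shift along the tool's x, y, z in mm, a list of three; "delta_rot": the turn, a rotation vector about the tool's x, y, z in rad, a list of three. In form: [{"claw": claw, "slide": [x, y, z], "delta_rot": [ax, ay, az]}, ...]. A call has 1 to 5 rows; each row is the pose to reach, as a shift and turn from the pose commanded when the call began, along the tool's axes at that moment; what a row does not reach only later rows make up. A row lasts 1/10 s, in which the tool goes at most 50 mm and 8.59 degrees, less where a joint would pass 70% of its speed; a pose out of reach is approached as far as the arm can. A call with a gripper value outside its range is refused whole. The fingers move at their own pace and stop on an object; "grip_force" is the grip in N (left out, the last holds). Time passes only in rows, so rows that repeat a pose let the fingers close. It gives the time, the measured TCP pose, the force, the opening and the grip force at its end, in the units of the state.
- ctrl.get_state(): the state, without advancing time (a new reading comes with each control period).
- ctrl.get_image(name): name is "scene" or "top" or "wrist"; returns a dict with "color" (480x640x3 uint8, blue, green, red), "fx", "fy", "cx", "cy" (pixels), "k1" (the pictures are not rectified: a ray, as slopes to the right and down, at radius r is drawn at 1 + k1 r^2 times it, then the intrinsics apply), "pose" (4x4, takes a point from camera to world coordinates). Camera axes: x right, y down, z forward; pixel columns grow to the right and rows downward; lengths in m; the calibration is good to about 2 mm. A picture is of the moment at which its call begins. There is no depth.
- ctrl.close_job(): hands the job in; it is judged then, once.
The state is a dict: "time": time; "joint_positions": joint angles; "qd": joint speeds; "joint_torque": joint torques, N m; "position": TCP position; "tool_rot": TCP orientation; "ft_force": force on the tool from outside, world axes, zero at the start; "torque": the same for the moment, N m; "grip_width": opening from 0.0 (shut) to 1.0 (fully open); "grip_force": force on a finger pad.
Only numpy, scipy, OpenCV 4.12 (cv2) and the standard library are available. Lean on these libraries where they do the work, as an engineer would, in place of code of your own. Each camera call takes 0.05 s, during which the arm holds its last target. There are 200 camera calls.

TASK

The stapler has run out. Move the two stamps and the glue stick from the front of the grey supply tray, standing them upright on the rubber mat; only then lay the box of staples from behind them flat in the dark steel refill dish beside the stapler, and afterwards stand the stamps and the glue stick back upright, each in the very tray compartment it came from. Leave the eraser, the stapler and the tape measure where they are.

Things in the scene. Friction and masses are not known exactly. Their poses are not given: they have to be found in the camera images.
- supply_tray: Fixed grey tray 152x204 mm (x by y), x to its back; origin on the table. Floor 3 mm thick; walls 12, ribs 9 mm high from the table, 4 mm thick. Front row x -68 to -12 mm: glue stick between y -18 and 18, a stamp (either) in each 76 mm wide compartment centred at y 60 and -60. Back row x -8 to 76 mm: staple box between y -45 and 45, close behind the front row, free space behind it; eraser left.
- rubber_mat: Fixed flat black rubber mat, 180 x 170 mm (x by y), 3 mm thick, origin in the middle of its underside on the table: the place to set things aside. Left or right of the tray.
- refill_dish: Fixed shallow rectangular dark steel dish, outside 72x108 mm (x by y), inside 64x100 mm, floor 4 mm and rim 9 mm above the table; origin on the table under its middle. On the other side of the tray from the mat, the stapler behind it. The staple box lies in it with its long side (y) along the dish's long side (y).
- wood_stamp: Wooden hand stamp standing upright: base 64 x 32 mm (x by y) and 20 mm high, above it a neck and a turned round knob on the centre line, 24 mm thick, from 39 to 78 mm above the underside. Origin in the middle of the underside, z up. Stands in the tray with its x axis along the tray's y. Best gripped by the knob. 0.06 kg.
- date_stamp: Black self-inking stamp standing upright, 58x46 mm (x by y), 93 mm high: frame 50x42 mm up to 50 mm, head 58x46 mm from 66 to 93 mm above the underside; the head does not move. Origin in the middle of the underside, z up. Its x lies along the tray's y. Best gripped across the head's 46 mm (its y). 0.14 kg.
- glue_stick: Glue stick standing upright, a cylinder of 26 mm diameter and 92 mm height (white with a red cap), origin in the middle of the underside, z up. 0.03 kg.
- staple_box: Closed green box of staples lying flat, 38 x 75 x 24 mm (x, y, z), origin in the middle of its underside, z up; its axes lie along the tray's at the start. Grip across its 38 mm (its x). 0.07 kg.
- stapler: Red desk stapler, 150 x 34 x 46 mm, loose, about 90 mm behind the middle of the refill dish and parallel to its long side; origin in the middle of its underside. Not to be moved.
- eraser: White and blue eraser, 23 x 42 x 13 mm, loose in the left back compartment of the tray, origin in the middle of its underside. Not to be moved.
- tape_measure: Yellow and black tape measure, 64 mm high, its case 32 x 66 mm, 101 mm long with its tape end, loose on the table about 105 mm in front of the middle of the refill dish (robot side); origin at its underside. Not to be moved.
There are look-alikes about, which are no part of the job. Leave any pink look-alike of the wood_stamp alone.

How it is judged:
On the way, in this order (a step that is already met when the one before it is completed fails the run):
1. Both stamps and the glue stick stand upright on the rubber mat while the staple box still lies in its place (x of wood_stamp in the frame of rubber_mat between -0.09 and 0.09 m and y of wood_stamp in the frame of rubber_mat between -0.085 and 0.085 m and z of wood_stamp in the frame of rubber_mat between 0 and 0.007 m and angle between each of wood_stamp, date_stamp, glue_stick's own z axis and vertical below 0.1 rad and linear speed of each of wood_stamp, date_stamp, glue_stick below 0.03 m/s and x of date_stamp in the frame of rubber_mat between -0.09 and 0.09 m and y of date_stamp in the frame of rubber_mat between -0.085 and 0.085 m and z of date_stamp in the frame of rubber_mat between 0 and 0.007 m and x of glue_stick in the frame of rubber_mat between -0.09 and 0.09 m and y of glue_stick in the frame of rubber_mat between -0.085 and 0.085 m and z of glue_stick in the frame of rubber_mat between 0 and 0.007 m and distance of staple_box from where it was at the start of the episode below 0.015 m), for 0.2 s.
2. The staple box lies flat in the refill dish while the stamps and the glue stick are still on the mat (x of staple_box in the frame of refill_dish between -0.016 and 0.016 m and y of staple_box in the frame of refill_dish between -0.016 and 0.016 m and z of staple_box in the frame of refill_dish below 0.0075 m and angle between staple_box's own z axis and vertical below 0.08 rad and linear speed of staple_box below 0.02 m/s and x of wood_stamp in the frame of rubber_mat between -0.09 and 0.09 m and y of wood_stamp in the frame of rubber_mat between -0.085 and 0.085 m and z of wood_stamp in the frame of rubber_mat between 0 and 0.007 m and angle between each of wood_stamp, date_stamp, glue_stick's own z axis and vertical below 0.1 rad and linear speed of each of wood_stamp, date_stamp, glue_stick below 0.03 m/s and x of date_stamp in the frame of rubber_mat between -0.09 and 0.09 m and y of date_stamp in the frame of rubber_mat between -0.085 and 0.085 m and z of date_stamp in the frame of rubber_mat between 0 and 0.007 m and x of glue_stick in the frame of rubber_mat between -0.09 and 0.09 m and y of glue_stick in the frame of rubber_mat between -0.085 and 0.085 m and z of glue_stick in the frame of rubber_mat between 0 and 0.007 m), for 0.2 s.
At the end, for the whole second after the job is handed in: The staple box lies flat and at rest inside the refill dish (within 16 mm of its middle along each side); both stamps and the glue stick stand upright at rest in the tray, each within 18 mm of where it stood at the start (x of staple_box in the frame of refill_dish between -0.016 and 0.016 m and y of staple_box in the frame of refill_dish between -0.016 and 0.016 m and z of staple_box in the frame of refill_dish below 0.0075 m and angle between each of staple_box, wood_stamp, date_stamp, glue_stick's own z axis and vertical below 0.08 rad and linear speed of each of staple_box, wood_stamp, date_stamp, glue_stick below 0.02 m/s and distance of each of wood_stamp, date_stamp, glue_stick from where it was at the start of the episode below 0.018 m); the robot touches nothing.
It fails at once if The stapler is moved by more than 20 mm (distance of stapler from where it was at the start of the episode above 0.02 m).
It fails at once if The eraser is moved by more than 20 mm (distance of eraser from where it was at the start of the episode above 0.02 m).
It fails at once if The tape measure is moved by more than 20 mm (distance of tape_measure from where it was at the start of the episode above 0.02 m).
It also fails if it takes over 139 s, if anything falls off the work surface, if the arm or the gripper's body presses on something with over 40 N, if the wrist force passes 120 N, or if a joint passes its speed limit or range.

## Working session

There is one attempt and no reset: what is moved stays moved. The work goes in short steps, Python scripts to look and compute and a tool call to move; the robot and the scene stay as the last step left them, time stands still between calls to the robot, and variables do not carry over. Pictures are saved under pics/ and viewed, at most 14 in all, crops included, and the job is handed in when it is done.

Besides the shell and the picture viewer there is one more tool, called as name(argument=value, ...), one argument or row to a line, values as JSON. send_rows: Moves the arm, as the interface text tells. Its arguments: {"type":"object","properties":{"motion":{"type":"array","items":{"type":"object","properties":{"claw":{"type":"number"},"slide":{"type":"array","items":{"type":"number"}},"delta_rot":{"type":"array","items":{"type":"number"}}}}},"grip_force":{"type":"number"}},"required":["motion"]}

```bash
mkdir -p pics
python3 - <<'E'
from bench import ctrl
import cv2,numpy as np
s=ctrl.get_state();print(s)
for n in ("scene","top"):
    d=ctrl.get_image(n);cv2.imwrite(f"pics/{n}0.png",d["color"]);print(n,d["fx"],d["fy"],d["cx"],d["cy"],d["k1"],np.round(d["pose"],4).tolist())
E
```

```text
{'time': 0.0, 'joint_positions': array([-1.13589726,  0.32181784, -0.07010262,  1.45166178,  0.02260884,
        1.37080977, -0.05690894]), 'qd': array([ 7.61568221e-04,  1.82806308e-03,  1.21055057e-03,  3.44245984e-04,
       -1.47417614e-03,  8.02146598e-05,  3.96607368e-04]), 'joint_torque': array([ 1.72937202e-04, -4.91280484e+01, -4.03872505e-01, -3.12535572e+01,
       -6.39861356e-02,  4.36069805e-02,  1.75919013e-04]), 'position': array([0.26534611, 0.59281278, 0.24347161]), 'tool_rot': array([-6.55999384e-01, -3.07203242e+00,  2.96194201e-03]), 'ft_force': array([-0.19380647,  0.75599425, -0.31423356]), 'torque': array([-0.03803019,  0.05246021,  0.00641645]), 'grip_force': 0.0, 'grip_width': 0.9967950674073952}
scene 462.2131711986857 462.2131711986857 322.2403363652874 235.19428649835478 0.023930914157026067 [[0.4454, -0.4802, 0.7557, -0.2741], [-0.8953, -0.2361, 0.3777, -0.4149], [-0.003, -0.8448, -0.5351, 0.6014], [0.0, 0.0, 0.0, 1.0]]
top 471.74383636299245 471.74383636299245 321.4343913765521 240.57361280261995 0.03436464326490698 [[-0.0003, -0.9952, 0.098, 0.4307], [-1.0, 0.0012, 0.009, -0.016], [-0.0091, -0.098, -0.9951, 0.9875], [0.0, 0.0, 0.0, 1.0]]
```

View pics/top0.png

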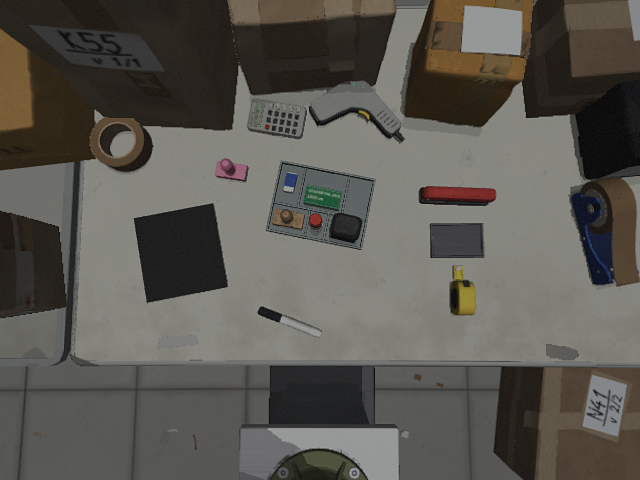

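View pics/scene0.png

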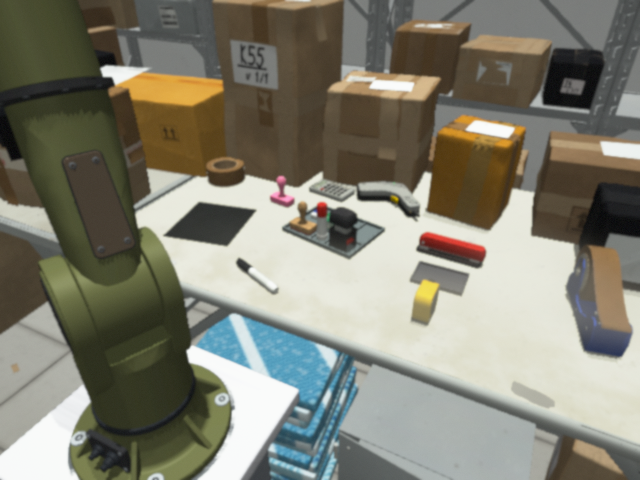

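Top view: wood stamp (289,216), glue stick with red cap (316,220), date stamp (346,228), green staple box (322,196), eraser (290,182), mat (181,252), dish (457,240), stapler (457,195), tape measure (462,295). There are two wood stamp candidates. The brown one at (289,216) stands in the tray and fits; the pink one at (230,170) outside the tray is the look-alike.

```bash
cat > h.py <<'E'
from bench import ctrl
import cv2,numpy as np
from scipy.spatial.transform import Rotation as R
def dist(d): return np.array([[d["fx"],0,d["cx"]],[0,d["fy"],d["cy"]],[0,0,1.]]),np.array([d["k1"],0,0,0,0.])
def rays(d,px):
    K,D=dist(d);n=cv2.undistortPoints(np.float64(px).reshape(-1,1,2),K,D).reshape(-1,2)
    P=np.array(d["pose"]);return P[:3,3],np.c_[n,np.ones(len(n))]@P[:3,:3].T
def plane(d,px,z):
    o,r=rays(d,px);return o+r*((z-o[2])/r[:,2])[:,None]
def tri(obs): # [(d,px)] -> point, residual
    A=np.zeros((3,3));b=np.zeros(3);L=[]
    for d,p in obs:
        o,r=rays(d,[p]);r=r[0]/np.linalg.norm(r[0]);M=np.eye(3)-np.outer(r,r);A+=M;b+=M@o;L.append((o,M))
    x=np.linalg.solve(A,b);return x,max(np.linalg.norm(M@(x-o)) for o,M in L)
def proj(d,p):
    P=np.linalg.inv(d["pose"]);K,D=dist(d)
    return cv2.projectPoints(np.float64(p).reshape(-1,1,3),cv2.Rodrigues(P[:3,:3])[0],P[:3,3],K,D)[0].reshape(-1,2)
def quad(mask):
    c=max(cv2.findContours(mask,cv2.RETR_EXTERNAL,cv2.CHAIN_APPROX_NONE)[0],key=cv2.contourArea)
    return cv2.minAreaRect(c),c
def roi(mask,x0,y0,x1,y1):
    m=np.zeros_like(mask);m[y0:y1,x0:x1]=mask[y0:y1,x0:x1];return m
def move(target,yaw=None):
    """slide (mm) and delta_rot from the present pose; yaw = direction of tool y (closing line), tool down"""
    s=ctrl.get_state();Rm=R.from_rotvec(s["tool_rot"])
    sl=Rm.inv().apply(np.array(target)-s["position"])*1000
    y=np.array([np.cos(yaw),np.sin(yaw),0]);z=np.array([0,0,-1.])
    if y@Rm.as_matrix()[:,1]<0:y=-y
    T=R.from_matrix(np.c_[np.cross(y,z),y,z])
    print("slide",np.round(sl,1),"rot",np.round((Rm.inv()*T).as_rotvec(),3))
E
python3 - <<'E'
from h import *
t=ctrl.get_image("top");s=ctrl.get_image("scene")
s_=ctrl.get_state();print("tooly",R.from_rotvec(s_["tool_rot"]).as_matrix().round(3).tolist())
g=cv2.cvtColor(t["color"],cv2.COLOR_BGR2GRAY);hsv=cv2.cvtColor(t["color"],cv2.COLOR_BGR2HSV)
def rep(n,m,z):
    r,c=quad(m);b=cv2.boxPoints(r);w=plane(t,b,z)
    print(n,np.round(r[0],1),"ctr",plane(t,[r[0]],z)[0].round(4),"corners",w[:,:2].round(3).tolist(),"sides",np.linalg.norm(w[1]-w[0]).round(4),np.linalg.norm(w[2]-w[1]).round(4))
rep("mat",roi(np.uint8(g<60)*255,120,190,240,310),.003)
rep("dish",roi(np.uint8(g<125)*255,420,215,495,265),.009)
rep("tray",cv2.morphologyEx(roi(np.uint8(g<140)*255,255,150,390,260),cv2.MORPH_CLOSE,np.ones((5,5))),.012)
G=lambda d,lo,hi,x:quad(roi(cv2.inRange(cv2.cvtColor(d["color"],cv2.COLOR_BGR2HSV),lo,hi),*x))
rep("box",roi(cv2.inRange(hsv,(60,90,40),(90,255,255)),290,175,350,215),.027)
rep("tape",roi(cv2.inRange(hsv,(20,90,40),(35,255,255)),440,260,490,320),.05)
rep("stapler",roi(cv2.inRange(hsv,(0,120,60),(8,255,255)),410,180,505,210),.046)
rep("cap",roi(cv2.inRange(hsv,(0,120,60),(8,255,255)),300,205,330,235),.09)
rc=G(s,(0,120,60),(8,255,255),(310,195,335,220));print("scene cap",rc[0])
cv2.imwrite("pics/sc.png",cv2.resize(s["color"][170:270,260:400],None,fx=5,fy=5,interpolation=cv2.INTER_CUBIC))
E
```

```text
tooly [[-0.913, 0.409, -0.0], [0.409, 0.913, -0.001], [-0.0, -0.001, -1.0]]
mat [179.7 252.6] ctr [0.5027 0.2894 0.003 ] corners [[0.576, 0.393], [0.607, 0.223], [0.43, 0.187], [0.4, 0.354]] sides 0.1724 0.1806
dish [456.5 240. ] ctr [ 0.5279 -0.2871  0.009 ] corners [[0.564, -0.231], [0.563, -0.345], [0.493, -0.342], [0.493, -0.23]] sides 0.1135 0.0708
tray [322.  204.5] ctr [ 0.6027 -0.0083  0.012 ] corners [[0.72, 0.133], [0.719, -0.15], [0.488, -0.147], [0.489, 0.13]] sides 0.2832 0.2304
box [322.2 196.8] ctr [ 0.6161 -0.009   0.027 ] corners [[0.605, 0.031], [0.643, 0.024], [0.627, -0.049], [0.59, -0.041]] sides 0.038 0.0746
tape [462.7 290. ] ctr [ 0.4251 -0.285   0.05  ] corners [[0.472, -0.261], [0.474, -0.307], [0.379, -0.308], [0.377, -0.263]] sides 0.0459 0.0952
stapler [459.  192.7] ctr [ 0.6201 -0.2845  0.046 ] corners [[0.61, -0.212], [0.634, -0.213], [0.631, -0.357], [0.606, -0.356]] sides 0.0248 0.1441
cap [315.5 219.5] ctr [0.5598 0.0035 0.09  ] corners [[0.57, 0.014], [0.57, -0.007], [0.549, -0.007], [0.549, 0.014]] sides 0.0211 0.0213
scene cap ((321.5, 209.0), (14.0, 9.0), 90.0)
```

View pics/sc.png

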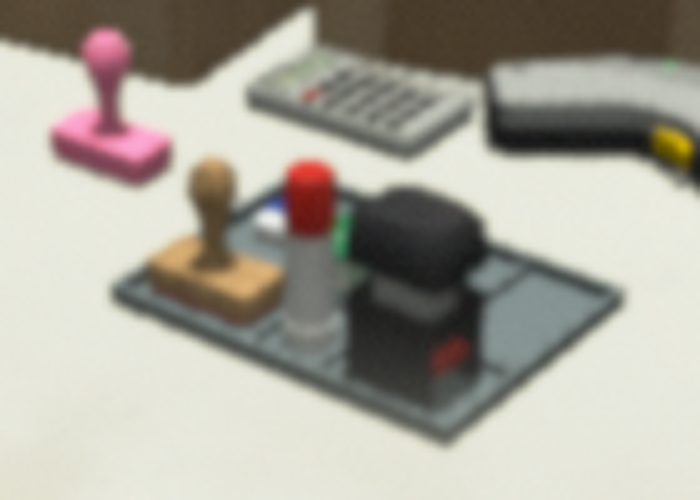

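Crop confirmed: the brown stamp stands in the tray, and the pink one (crop 105,110) stands outside it. Tray yaw is about -11.5° from the box. Next I move the wrist camera over the tray.

Run:
```python
from h import *
move([.54,0.0,.30],np.radians(-11.5))
```

```text
slide [-492.9 -429.2  -55.6] rot [-1.000e-03  1.000e-03  1.351e+00]
```

send_rows(
  motion=[
    {"claw": 1, "slide": [-33, -29, -4], "delta_rot": [0, 0, 0.09]},
    {"claw": 1, "slide": [-66, -57, -8], "delta_rot": [0, 0, 0.18]},
    {"claw": 1, "slide": [-100, -86, -12], "delta_rot": [0, 0, 0.27]},
    {"claw": 1, "slide": [-133, -115, -16], "delta_rot": [0, 0, 0.36]},
    {"claw": 1, "slide": [-166, -144, -20], "delta_rot": [0, 0, 0.45]},
  ],
)

```text
time: 0.7
position: [0.3587, 0.3922, 0.2646]
tool_rot: [-1.33, -2.846, -0.0]
ft_force: [0.7, 0.2, 0.3]
grip_width: 0.999
grip_force: 0.0
```

Run:
```python
from h import *
move([.54,0.0,.30],np.radians(-11.5))
```

```text
slide [-417.2 -112.5  -35.4] rot [ 0.    -0.     0.897]
```

send_rows(
  motion=[
    {"claw": 1, "slide": [-46, -12, -4], "delta_rot": [0, 0, 0.1]},
    {"claw": 1, "slide": [-92, -25, -8], "delta_rot": [0, 0, 0.2]},
    {"claw": 1, "slide": [-138, -37, -12], "delta_rot": [0, 0, 0.3]},
    {"claw": 1, "slide": [-184, -50, -16], "delta_rot": [0, 0, 0.4]},
    {"claw": 1, "slide": [-230, -62, -20], "delta_rot": [0, 0, 0.5]},
  ],
)

```text
time: 1.2
position: [0.4593, 0.1763, 0.2848]
tool_rot: [-1.993, -2.428, -0.001]
ft_force: [0.9, 1.5, 0.2]
grip_width: 1.002
grip_force: 0.0
```

Run:
```python
from h import *
move([.54,0.0,.30],np.radians(-11.5))
```

```text
slide [-188.6   44.8  -15.2] rot [ 0.    -0.001  0.397]
```

send_rows(
  motion=[
    {"claw": 1, "slide": [-47, 11, -4], "delta_rot": [0, 0, 0.1]},
    {"claw": 1, "slide": [-94, 22, -8], "delta_rot": [0, 0, 0.2]},
    {"claw": 1, "slide": [-141, 33, -12], "delta_rot": [0, 0, 0.3]},
    {"claw": 1, "slide": [-189, 45, -15], "delta_rot": [0, 0, 0.397]},
    {"claw": 1, "slide": [-189, 45, -15], "delta_rot": [0, 0, 0.397]},
  ],
)

```text
time: 1.7
position: [0.5422, -0.0068, 0.3002]
tool_rot: [2.439, 1.972, -0.001]
ft_force: [0.0, -0.4, 0.2]
grip_width: 1.002
grip_force: 0.0
```

Run:
```python
from h import *
d=ctrl.get_image("wrist");cv2.imwrite("pics/w1.png",d["color"]);print(d["fx"],d["cx"],d["cy"],d["k1"],np.round(d["pose"],4).tolist())
np.save("w1.npy",d,allow_pickle=True)
s=ctrl.get_state();print(s["position"],s["joint_positions"].round(3))
```

```text
400.6325372109503 323.0758031377603 241.89991140722736 -0.04385575024863147 [[0.978, -0.2023, -0.0511, 0.557], [-0.2087, -0.9428, -0.2601, 0.0637], [0.0044, 0.2651, -0.9642, 0.4409], [0.0, 0.0, 0.0, 1.0]]
[ 0.54127224 -0.0024373   0.29972944] [-0.532  0.061  0.513  1.655 -0.029  1.433 -0.22 ]
```

View pics/w1.png

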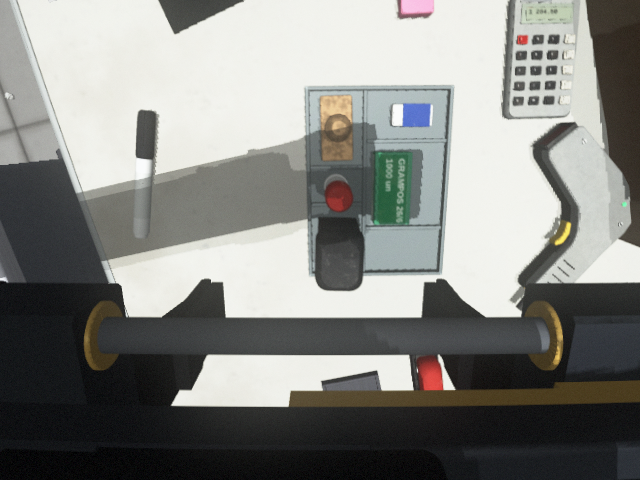

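Wrist view: knob (338,127), cap (338,195), date head (340,255), box (391,188), eraser (412,115), and tray corners (306,87), (453,86), (441,272). I'll take a second wrist view for heights.

send_rows(
  motion=[
    {"claw": 1, "slide": [0, -40, 0], "delta_rot": [0, 0, 0]},
    {"claw": 1, "slide": [0, -80, 0], "delta_rot": [0, 0, 0]},
    {"claw": 1, "slide": [0, -80, 0], "delta_rot": [0, 0, 0]},
    {"claw": 1, "slide": [0, -80, 0], "delta_rot": [0, 0, 0]},
  ],
)

```text
time: 2.15
position: [0.4617, 0.019, 0.2999]
tool_rot: [-2.425, -1.996, -0.003]
ft_force: [0.9, 0.7, 0.8]
grip_width: 1.001
grip_force: 0.0
```

Run:
```python
from h import *
d=ctrl.get_image("wrist");cv2.imwrite("pics/w2.png",d["color"])
np.save("w2.npy",d,allow_pickle=True)
a=np.load("w1.npy",allow_pickle=True).item()
s=ctrl.get_state();print(s["position"])
out=np.hstack([cv2.resize(x["color"][70:300,o:o+180],None,fx=2.2,fy=2.2) for x,o in((a,290),(d,370))])
cv2.imwrite("pics/c2.png",out);print(out.shape)
for n,x in(("w1",a),("w2",d)):
    hs=cv2.cvtColor(x["color"],cv2.COLOR_BGR2HSV)
    for k,lo,hi in(("red",(0,150,60),(8,255,255)),("green",(55,120,40),(90,255,255)),("blue",(110,120,60),(130,255,255)),("wood",(8,60,60),(22,255,255))):
        m=cv2.inRange(hs,lo,hi);m[290:]=0;m[:,:250]=0;m[:,530:]=0;r,c=quad(m)
        print(n,k,np.round(r[0],1),np.round(r[1],1),round(r[2],1),cv2.boundingRect(c))
```

```text
[0.46237653 0.01854051 0.2999093 ]
(506, 792, 3)
w1 red [338.2 197.6] [25.9 25.9] 26.6 (326, 183, 26, 28)
w1 green [387.  188.5] [22.  70.2] 3.3 (374, 153, 25, 71)
w1 blue [416. 115.] [22. 26.] 90.0 (403, 104, 27, 23)
w1 wood [336.3 127.6] [64.7 31.6] 88.3 (320, 95, 33, 66)
w2 red [435.4 210.8] [25. 25.] 63.4 (423, 198, 26, 27)
w2 green [472.4 201.3] [34.3 70.7] 5.2 (453, 166, 38, 70)
w2 blue [498.4 129.3] [26.1 22.2] 3.4 (485, 118, 28, 23)
w2 wood [424.5 140.5] [63. 43.] 90.0 (403, 109, 44, 64)
```

View pics/c2.png

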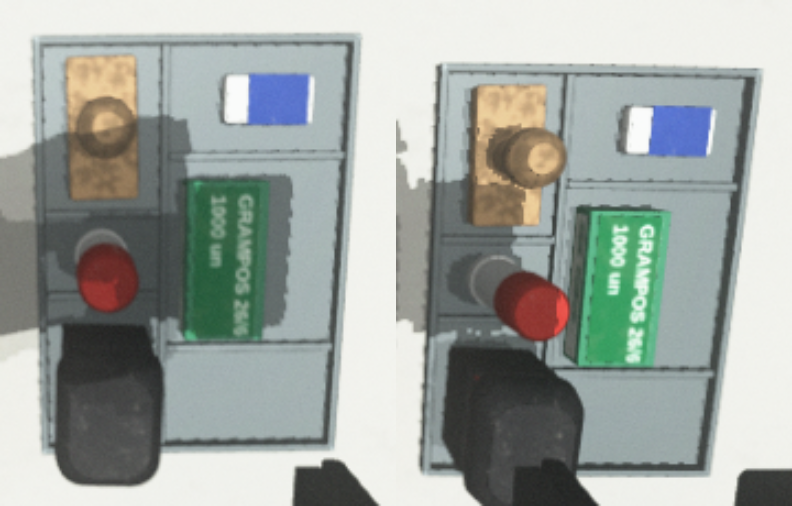

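The crops show the tray and its items clearly in both views, left (w1) and right (w2). The brown wood stamp is the one meant, and nothing pink is in the tray.

Run:
```python
from h import *
a=np.load("w1.npy",allow_pickle=True).item();b=np.load("w2.npy",allow_pickle=True).item()
A=lambda p:(p[0]/2.2+290,p[1]/2.2+70);B=lambda p:((p[0]-396)/2.2+370,p[1]/2.2+70)
pts={"cap":((107,281),(540,310)),"knob":((105,126),(537,157)),
"wb_tl":((67,57),(477,86)),"wb_tr":((135,56),(547,85)),"wb_bl":((70,199),(472,224)),
"head_tr":((157,372),(580,390)),
"box_tr":((268,181),(670,211)),"box_br":((263,340),(656,367)),
"tray_tl":((34,37),(441,65)),"tray_tr":((360,35),(762,70)),"tray_br":((332,448),(708,473)),"tray_bl":((44,450),(422,472))}
for k,(p,q) in pts.items():
    x,r=tri([(a,A(p)),(b,B(q))]);print(k,x.round(4),round(r*1000,1))
def ray(d,c,z):return plane(d,c,z)[:,:2].round(4)
c=np.array([ray(d,[f(p)for p in P],.012)for d,f,P in((a,A,[pts["tray_"+i][0]for i in("tl","tr","br","bl")]),(b,B,[pts["tray_"+i][1]for i in("tl","tr","br","bl")]))]).mean(0)
print("tray",c.tolist(),c.mean(0),[np.linalg.norm(c[i]-c[i-1]).round(3)for i in range(4)])
v=(c[0]+c[1]-c[2]-c[3]);yaw=np.arctan2(-v[0],v[1]);print("yaw",np.degrees(yaw),np.degrees(np.arctan2(*(c[1]+c[2]-c[0]-c[3])[::-1])))
C,S=np.cos(yaw),np.sin(yaw);Rt=np.array([[C,-S],[S,C]]);o=c.mean(0)
tf=lambda p:Rt.T@(np.array(p[:2])-o)
for n,d,P,z in(("cap",a,A((107,281)),.095),("cap2",b,B((540,310)),.095),("knob",a,A((105,126)),.07),("knob2",b,B((537,157)),.07),("wb",a,A((102,128)),.023),("wb2",b,B((509.5,155)),.023),("head",a,A((108,430)),.096),("box1",a,A((225,260)),.027),("box2",b,B((622,288)),.027)):
    w=plane(d,[P],z)[0];print(n,w[:2].round(4),"tray",tf(w).round(4))
```

```text
cap [0.5601 0.0068 0.0975] 0.1
knob [0.5719 0.0645 0.0764] 0.2
wb_tl [0.5634 0.0975 0.0224] 0.5
wb_tr [0.593  0.0915 0.0286] 0.0
wb_bl [0.5517 0.036  0.0244] 0.0
head_tr [ 0.5732 -0.0329  0.0929] 1.9
box_tr [0.6419 0.0256 0.0312] 0.1
box_br [ 0.6275 -0.0466  0.0345] 0.1
tray_tl [0.5506 0.1101 0.0115] 0.5
tray_tr [0.6963 0.0803 0.0171] 0.2
tray_br [ 0.6573 -0.116   0.0145] 0.0
tray_bl [ 0.511  -0.0889  0.0067] 0.4
tray [[0.5505, 0.11005000000000001], [0.6985, 0.08035], [0.65815, -0.11710000000000001], [0.51105, -0.08685]] [ 0.60455   -0.0033875] [np.float64(0.201), np.float64(0.151), np.float64(0.202), np.float64(0.15)]
yaw -11.43979765814659 -11.483448095007192
cap [0.5602 0.0065] tray [-0.0454  0.0009]
cap2 [0.5607 0.006 ] tray [-0.0448  0.0006]
knob [0.5723 0.0647] tray [-0.0451  0.0603]
knob2 [0.5736 0.0638] tray [-0.0437  0.0597]
wb [0.5727 0.0643] tray [-0.0446  0.06  ]
wb2 [0.5736 0.0639] tray [-0.0437  0.0598]
head [ 0.5483 -0.0541] tray [-0.0451 -0.0609]
box1 [ 0.6172 -0.0066] tray [ 0.013  -0.0006]
box2 [ 0.6175 -0.0071] tray [ 0.0135 -0.0011]
```

Run:
```python
from h import *
move([.573,.0643,.14],np.radians(-11.45))
```

```text
slide [ 66.1  99.5 160.1] rot [ 0.001 -0.001  0.005]
```

send_rows(
  motion=[
    {"claw": 1, "slide": [15, 24, 39], "delta_rot": [0, 0, 0]},
    {"claw": 1, "slide": [30, 47, 77], "delta_rot": [0, 0, 0.005]},
    {"claw": 1, "slide": [45, 70, 115], "delta_rot": [0, 0, 0.005]},
    {"claw": 1, "slide": [60, 92, 150], "delta_rot": [0, 0, 0.005]},
    {"claw": 1, "slide": [66.1, 99.5, 160], "delta_rot": [0, 0, 0.005]},
  ],
)

```text
time: 2.7
position: [0.5725, 0.0639, 0.1345]
tool_rot: [-2.431, -1.987, 0.011]
ft_force: [-0.2, 0.3, -1.0]
grip_width: 0.998
grip_force: 0.0
```

send_rows(
  motion=[
    {"claw": 1, "slide": [0, 0, 0]},
    {"claw": 1, "slide": [0, 0, 0]},
  ],
)

```text
invalid input
```

Run:
```python
from h import *
move([.573,.0643,.065],np.radians(-11.45))
```

```text
slide [ 0.8  0.8 69.5] rot [-0.005  0.004 -0.001]
```

send_rows(
  motion=[
    {"claw": 1, "slide": [0.5, 0.5, 25], "delta_rot": [0, 0, 0]},
    {"claw": 1, "slide": [0.8, 0.8, 48], "delta_rot": [0, 0, 0]},
    {"claw": 1, "slide": [0.8, 0.8, 64], "delta_rot": [0, 0, 0]},
    {"claw": 1, "slide": [0.8, 0.8, 70], "delta_rot": [0, 0, 0]},
    {"claw": 1, "slide": [0.8, 0.8, 70], "delta_rot": [0, 0, 0]},
  ],
)

```text
time: 3.2
position: [0.5736, 0.0634, 0.0694]
tool_rot: [-2.434, -1.986, 0.001]
ft_force: [-0.8, 0.1, 0.3]
grip_width: 1.001
grip_force: 0.0
```

Run:
```python
from h import *
d=ctrl.get_image("wrist");cv2.imwrite("pics/w3.png",d["color"][100:])
move([.573,.0643,.065],np.radians(-11.45))
```

```text
slide [ 0.6 -1.3  5.3] rot [ 0.001 -0.    -0.002]
```

View pics/w3.png

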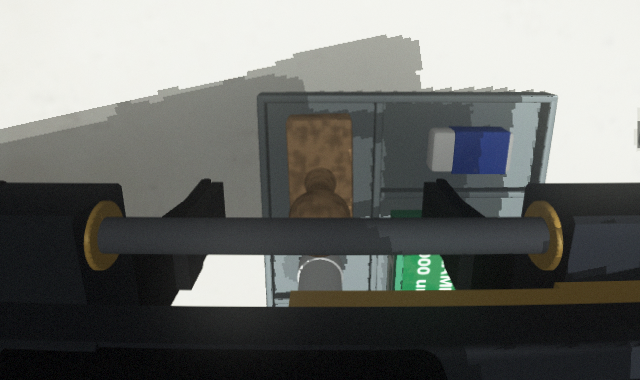

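The knob (320,280 in the full image) sits midway between the fingers. Now I check that the reading has settled.

send_rows(
  motion=[
    {"claw": 1, "slide": [0.5, -1, 4], "delta_rot": [0, 0, 0]},
    {"claw": 1, "slide": [0.5, -1, 4], "delta_rot": [0, 0, 0]},
    {"claw": 1, "slide": [0.5, -1, 4], "delta_rot": [0, 0, 0]},
  ],
)

```text
time: 3.55
position: [0.5731, 0.0644, 0.0662]
tool_rot: [2.434, 1.986, 0.002]
ft_force: [-0.4, -0.7, 0.2]
grip_width: 1.001
grip_force: 0.0
```

send_rows(
  grip_force=15,
  motion=[
    {"claw": -0.2, "slide": [0, 0, 0], "delta_rot": [0, 0, 0]},
    {"claw": -0.8, "slide": [0, 0, 0], "delta_rot": [0, 0, 0]},
    {"claw": -0.8, "slide": [0, 0, 0], "delta_rot": [0, 0, 0]},
    {"claw": -0.8, "slide": [0, 0, 0], "delta_rot": [0, 0, 0]},
    {"claw": -0.8, "slide": [0, 0, 0], "delta_rot": [0, 0, 0]},
  ],
)

```text
time: 4.05
position: [0.5728, 0.0642, 0.0656]
tool_rot: [2.434, 1.986, 0.0]
ft_force: [0.1, -0.1, -0.5]
grip_width: 0.626
grip_force: 0.0
```

Run:
```python
from h import *
for i in range(3):
    s=ctrl.get_state();print(s["position"].round(4),s["grip_width"],s["grip_force"]);ctrl.get_image("top")
```

```text
[0.5728 0.0642 0.0656] 0.6259650451963117 0.0
[0.5728 0.0642 0.0656] 0.5881937383999666 0.0
[0.5728 0.0642 0.0656] 0.5403185566034674 0.0
```

send_rows(
  motion=[
    {"claw": -0.8, "slide": [0, 0, 0], "delta_rot": [0, 0, 0]},
    {"claw": -0.8, "slide": [0, 0, 0], "delta_rot": [0, 0, 0]},
    {"claw": -0.8, "slide": [0, 0, 0], "delta_rot": [0, 0, 0]},
    {"claw": -0.8, "slide": [0, 0, 0], "delta_rot": [0, 0, 0]},
    {"claw": -0.8, "slide": [0, 0, 0], "delta_rot": [0, 0, 0]},
  ],
)

```text
time: 4.7
position: [0.5728, 0.0643, 0.0656]
tool_rot: [-2.434, -1.986, -0.0]
ft_force: [0.4, 0.3, -0.6]
grip_width: 0.258
grip_force: 14.9
```

send_rows(
  motion=[
    {"claw": -0.8, "slide": [0, 0, -5], "delta_rot": [0, 0, 0]},
    {"claw": -0.8, "slide": [0, 0, -30], "delta_rot": [0, 0, 0]},
    {"claw": -0.8, "slide": [0, 0, -65], "delta_rot": [0, 0, 0]},
    {"claw": -0.8, "slide": [0, 0, -90], "delta_rot": [0, 0, 0]},
    {"claw": -0.8, "slide": [0, 0, -110], "delta_rot": [0, 0, 0]},
  ],
)

```text
time: 5.2
position: [0.5734, 0.0642, 0.1779]
tool_rot: [2.434, 1.985, 0.003]
ft_force: [0.8, -1.3, -0.9]
grip_width: 0.26
grip_force: 14.9
```

Run:
```python
from h import *
move([.513,.340,.15],np.radians(-11.45))
```

```text
slide [ 258.  -114.6   27.9] rot [ 0.002 -0.001 -0.002]
```

send_rows(
  motion=[
    {"claw": -0.8, "slide": [20, -9, 0], "delta_rot": [0, 0, 0]},
    {"claw": -0.8, "slide": [55, -24, 0], "delta_rot": [0, 0, 0]},
    {"claw": -0.8, "slide": [95, -42, 0], "delta_rot": [0, 0, 0]},
    {"claw": -0.8, "slide": [135, -60, 0], "delta_rot": [0, 0, 0]},
    {"claw": -0.8, "slide": [175, -78, 0], "delta_rot": [0, 0, 0]},
  ],
)

```text
time: 5.7
position: [0.531, 0.2528, 0.1761]
tool_rot: [-2.435, -1.986, -0.001]
ft_force: [0.9, -1.1, -0.1]
grip_width: 0.264
grip_force: 14.9
```

send_rows(
  motion=[
    {"claw": -0.8, "slide": [35, -16, 0], "delta_rot": [0, 0, 0]},
    {"claw": -0.8, "slide": [65, -29, 0], "delta_rot": [0, 0, 0]},
    {"claw": -0.8, "slide": [83, -37, 10], "delta_rot": [0, 0, 0]},
    {"claw": -0.8, "slide": [83, -37, 25], "delta_rot": [0, 0, 0]},
    {"claw": -0.8, "slide": [83, -37, 25], "delta_rot": [0, 0, 0]},
  ],
)

```text
time: 6.2
position: [0.5107, 0.3375, 0.1472]
tool_rot: [2.434, 1.984, -0.01]
ft_force: [0.6, -1.5, -1.4]
grip_width: 0.259
grip_force: 14.9
```

Run:
```python
from h import *
d=ctrl.get_image("wrist");ctrl.get_image("top");cv2.imwrite("pics/w4.png",d["color"])
g=cv2.cvtColor(d["color"],cv2.COLOR_BGR2GRAY)
C=np.array([[.576,.393],[.607,.223],[.43,.187],[.4,.354]])
print(proj(d,np.c_[C,[.003]*4]).round(1).tolist())
move([.513,.340,.0655],np.radians(-11.45))
```

```text
[[399.3, 138.6], [469.2, 345.6], [265.5, 419.7], [172.3, 241.0]]
slide [ 3.3 -0.1 84.1] rot [-0.     0.003 -0.006]
```

View pics/w4.png

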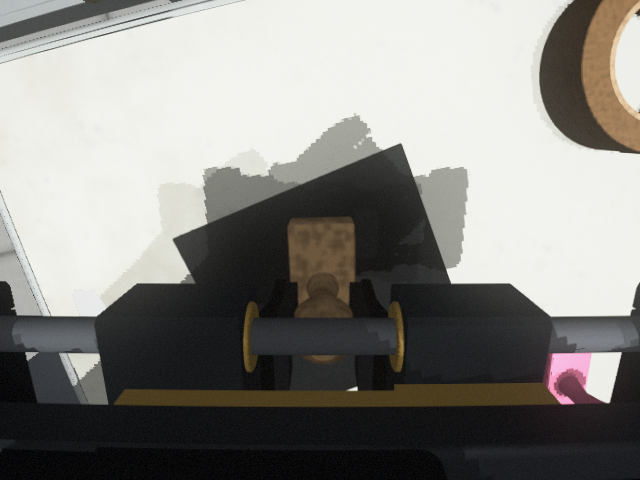

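The mat's far corners (403,144) and (174,239) agree with the measurement to about 3 mm, and the stamp hangs upright. Lowering.

send_rows(
  motion=[
    {"claw": -0.8, "slide": [2, 0, 30], "delta_rot": [0, 0, 0]},
    {"claw": -0.8, "slide": [3, 0, 60], "delta_rot": [0, 0, 0]},
    {"claw": -0.8, "slide": [3, 0, 75], "delta_rot": [0, 0, 0]},
    {"claw": -0.8, "slide": [3, 0, 80], "delta_rot": [0, 0, 0]},
    {"claw": -0.8, "slide": [3, 0, 80], "delta_rot": [0, 0, 0]},
  ],
)

```text
time: 6.8
position: [0.513, 0.3421, 0.0707]
tool_rot: [2.435, 1.984, -0.0]
ft_force: [0.2, 0.2, -0.1]
grip_width: 0.255
grip_force: 14.9
```

Run:
```python
from h import *
ctrl.get_image("top");ctrl.get_image("top")
move([.513,.340,.0656],np.radians(-11.45))
```

```text
slide [-3.3  0.   6.5] rot [ 0.002 -0.002 -0.003]
```

send_rows(
  motion=[
    {"claw": -0.8, "slide": [-2, 0, 4], "delta_rot": [0, 0, 0]},
    {"claw": -0.8, "slide": [-2, 0, 4], "delta_rot": [0, 0, 0]},
    {"claw": -0.8, "slide": [-2, 0, 4], "delta_rot": [0, 0, 0]},
    {"claw": -0.8, "slide": [-2, 0, 4], "delta_rot": [0, 0, 0]},
    {"claw": -0.8, "slide": [-2, 0, 4], "delta_rot": [0, 0, 0]},
  ],
)

```text
time: 7.4
position: [0.5121, 0.3412, 0.0668]
tool_rot: [-2.434, -1.986, -0.001]
ft_force: [-0.0, -0.6, -1.6]
grip_width: 0.256
grip_force: 14.9
```

Run:
```python
from h import *
move([.513,.340,.0656],np.radians(-11.45))
```

```text
slide [-1.   1.1  1.2] rot [ 0.    -0.    -0.002]
```

Down another 1 mm, then release to a partial opening and rise.

send_rows(
  motion=[
    {"claw": -0.8, "slide": [0, 0, 1.2], "delta_rot": [0, 0, 0]},
    {"claw": -0.8, "slide": [0, 0, 1.2], "delta_rot": [0, 0, 0]},
    {"claw": 0.3, "slide": [0, 0, 1.2], "delta_rot": [0, 0, 0]},
    {"claw": 0.3, "slide": [0, 0, 1.2], "delta_rot": [0, 0, 0]},
    {"claw": 0.3, "slide": [0, 0, 1.2], "delta_rot": [0, 0, 0]},
  ],
)

```text
time: 7.9
position: [0.5121, 0.341, 0.0654]
tool_rot: [2.434, 1.986, 0.0]
ft_force: [-0.0, 0.0, 0.2]
grip_width: 0.445
grip_force: 0.0
```

send_rows(
  motion=[
    {"claw": 0.3, "slide": [0, 0, 0], "delta_rot": [0, 0, 0]},
    {"claw": 0.3, "slide": [0, 0, -15], "delta_rot": [0, 0, 0]},
    {"claw": 0.3, "slide": [0, 0, -50], "delta_rot": [0, 0, 0]},
    {"claw": 0.3, "slide": [0, 0, -90], "delta_rot": [0, 0, 0]},
    {"claw": 0.3, "slide": [0, 0, -90], "delta_rot": [0, 0, 0]},
  ],
)

```text
time: 8.4
position: [0.5157, 0.3431, 0.1631]
tool_rot: [2.434, 1.986, 0.019]
ft_force: [0.3, 0.2, 0.7]
grip_width: 0.647
grip_force: 0.0
```

Run:
```python
from h import *
d=ctrl.get_image("wrist");ctrl.get_image("wrist");np.save("w5.npy",d,allow_pickle=True)
cv2.imwrite("pics/w5.png",d["color"])
move([.5603,.0063,.155],np.radians(-11.45))
hs=cv2.cvtColor(d["color"],cv2.COLOR_BGR2HSV);m=cv2.inRange(hs,(8,60,40),(22,255,255));m=roi(m,220,150,430,420);print(quad(m)[0]);print("expect knob",proj(d,[[.513,.340,.07]]),"base",proj(d,[[.513,.340,.023]]))
```

```text
slide [-319.   113.7    2. ] rot [ 0.002 -0.003 -0.002]
((316.75299072265625, 239.07278442382812), (88.21511840820312, 45.5438117980957), 87.61405944824219)
expect knob [[317.80460276 261.66810323]] base [[318.03551963 242.26319822]]
```

View pics/w5.png

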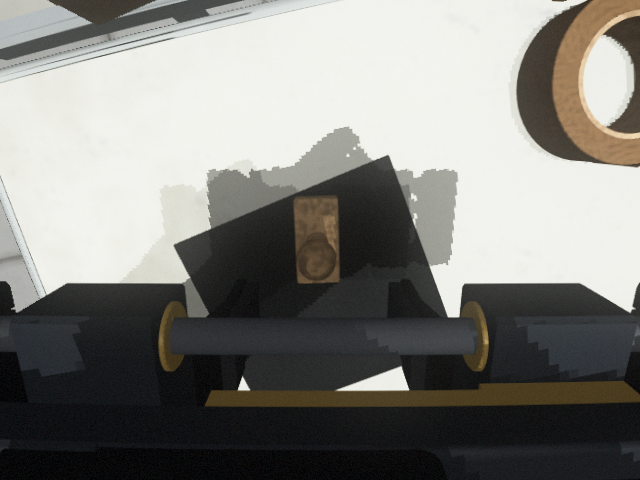

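The wood stamp stands upright on the mat (318,240), clear of the edges. Next is the glue stick.

send_rows(
  motion=[
    {"claw": 0.2, "slide": [-35, 13, 0], "delta_rot": [0, 0, 0]},
    {"claw": 0.2, "slide": [-80, 29, 0], "delta_rot": [0, 0, 0]},
    {"claw": 0.2, "slide": [-125, 45, 0], "delta_rot": [0, 0, 0]},
    {"claw": 0.2, "slide": [-170, 61, 0], "delta_rot": [0, 0, 0]},
    {"claw": 0.2, "slide": [-215, 77, 0], "delta_rot": [0, 0, 0]},
  ],
)

```text
time: 9.0
position: [0.5434, 0.1129, 0.1544]
tool_rot: [-2.433, -1.986, 0.003]
ft_force: [0.2, -0.5, -0.1]
grip_width: 0.599
grip_force: 0.0
```

send_rows(
  motion=[
    {"claw": 0.2, "slide": [-45, 16, 0], "delta_rot": [0, 0, 0]},
    {"claw": 0.2, "slide": [-85, 30, 0], "delta_rot": [0, 0, 0]},
    {"claw": 0.2, "slide": [-104, 37, 0], "delta_rot": [0, 0, 0]},
    {"claw": 0.2, "slide": [-104, 37, 0], "delta_rot": [0, 0, 0]},
    {"claw": 0.2, "slide": [-104, 37, 0], "delta_rot": [0, 0, 0]},
  ],
)

```text
time: 9.5
position: [0.559, 0.0061, 0.1545]
tool_rot: [-2.434, -1.984, 0.002]
ft_force: [-0.7, 0.2, -0.6]
grip_width: 0.601
grip_force: 0.0
```

Run:
```python
from h import *
ctrl.get_image("top");ctrl.get_image("top")
move([.5603,.0063,.081],np.radians(-11.45))
```

```text
slide [-1.2  1.4 73.7] rot [-0.001 -0.     0.   ]
```

send_rows(
  motion=[
    {"claw": 0.2, "slide": [0, 1, 25], "delta_rot": [0, 0, 0]},
    {"claw": 0.2, "slide": [0, 1, 50], "delta_rot": [0, 0, 0]},
    {"claw": 0.2, "slide": [0, 1, 68], "delta_rot": [0, 0, 0]},
    {"claw": 0.2, "slide": [0, 1, 73.5], "delta_rot": [0, 0, 0]},
    {"claw": 0.2, "slide": [0, 1, 73.5], "delta_rot": [0, 0, 0]},
  ],
)

```text
time: 10.1
position: [0.5601, 0.0068, 0.0811]
tool_rot: [-2.431, -1.988, 0.002]
ft_force: [-0.9, 0.1, 0.4]
grip_width: 0.6
grip_force: 0.0
```

send_rows(
  grip_force=12,
  motion=[
    {"claw": 0.2, "slide": [0, 0, 0], "delta_rot": [0, 0, 0]},
    {"claw": 0.2, "slide": [0, 0, 0], "delta_rot": [0, 0, 0]},
    {"claw": -0.7, "slide": [0, 0, 0], "delta_rot": [0, 0, 0]},
    {"claw": -0.7, "slide": [0, 0, 0], "delta_rot": [0, 0, 0]},
    {"claw": -0.7, "slide": [0, 0, 0], "delta_rot": [0, 0, 0]},
  ],
)

```text
time: 10.6
position: [0.561, 0.0054, 0.0822]
tool_rot: [2.434, 1.986, 0.001]
ft_force: [-0.1, -0.3, -0.6]
grip_width: 0.408
grip_force: 0.0
```

send_rows(
  motion=[
    {"claw": -0.7, "slide": [0, 0, 0], "delta_rot": [0, 0, 0]},
    {"claw": -0.7, "slide": [0, 0, 0], "delta_rot": [0, 0, 0]},
    {"claw": -0.7, "slide": [0, 0, 0], "delta_rot": [0, 0, 0]},
  ],
)

```text
time: 10.9
position: [0.5608, 0.0054, 0.0819]
tool_rot: [2.434, 1.986, 0.0]
ft_force: [-0.2, 0.2, 0.1]
grip_width: 0.293
grip_force: 12.0
```

send_rows(
  motion=[
    {"claw": -0.7, "slide": [0, 0, -5], "delta_rot": [0, 0, 0]},
    {"claw": -0.7, "slide": [0, 0, -30], "delta_rot": [0, 0, 0]},
    {"claw": -0.7, "slide": [0, 0, -70], "delta_rot": [0, 0, 0]},
    {"claw": -0.7, "slide": [15, -6, -100], "delta_rot": [0, 0, 0]},
    {"claw": -0.7, "slide": [45, -19, -105], "delta_rot": [0, 0, 0]},
  ],
)

```text
time: 11.4
position: [0.5541, 0.0506, 0.1918]
tool_rot: [2.436, 1.976, 0.01]
ft_force: [1.0, 0.3, -0.5]
grip_width: 0.292
grip_force: 12.0
```

send_rows(
  motion=[
    {"claw": -0.7, "slide": [40, -17, 0], "delta_rot": [0, 0, 0]},
    {"claw": -0.7, "slide": [85, -36, 0], "delta_rot": [0, 0, 0]},
    {"claw": -0.7, "slide": [130, -55, 0], "delta_rot": [0, 0, 0]},
    {"claw": -0.7, "slide": [170, -72, 0], "delta_rot": [0, 0, 0]},
    {"claw": -0.7, "slide": [200, -85, 0], "delta_rot": [0, 0, 0]},
  ],
)

```text
time: 11.9
position: [0.5066, 0.2699, 0.1872]
tool_rot: [-2.43, -1.989, -0.001]
ft_force: [0.2, 0.4, -1.3]
grip_width: 0.289
grip_force: 12.0
```

send_rows(
  motion=[
    {"claw": -0.7, "slide": [15, -6, 0], "delta_rot": [0, 0, 0]},
    {"claw": -0.7, "slide": [21, -9, 0], "delta_rot": [0, 0, 0]},
    {"claw": -0.7, "slide": [21, -9, 20], "delta_rot": [0, 0, 0]},
    {"claw": -0.7, "slide": [21, -9, 40], "delta_rot": [0, 0, 0]},
    {"claw": -0.7, "slide": [21, -9, 40], "delta_rot": [0, 0, 0]},
  ],
)

```text
time: 12.4
position: [0.5027, 0.2852, 0.1443]
tool_rot: [2.437, 1.982, -0.009]
ft_force: [-1.0, -0.7, 0.2]
grip_width: 0.291
grip_force: 12.0
```

Run:
```python
from h import *
ctrl.get_image("top");ctrl.get_image("top")
move([.502,.290,.082],np.radians(-11.45))
```

```text
slide [ 2.7 -2.8 65.1] rot [ 0.     0.001 -0.005]
```

send_rows(
  motion=[
    {"claw": -0.7, "slide": [1, -2, 25], "delta_rot": [0, 0, 0]},
    {"claw": -0.7, "slide": [1, -2, 50], "delta_rot": [0, 0, 0]},
    {"claw": -0.7, "slide": [1, -2, 60], "delta_rot": [0, 0, 0]},
    {"claw": -0.7, "slide": [1, -2, 60], "delta_rot": [0, 0, 0]},
    {"claw": -0.7, "slide": [1, -2, 60], "delta_rot": [0, 0, 0]},
  ],
)

```text
time: 13.0
position: [0.5027, 0.2902, 0.0883]
tool_rot: [2.434, 1.985, 0.003]
ft_force: [1.3, -0.3, 0.1]
grip_width: 0.291
grip_force: 12.0
```

Run:
```python
from h import *
ctrl.get_image("top");ctrl.get_image("top");ctrl.get_image("top")
move([.502,.290,.082],np.radians(-11.45))
```

```text
slide [-0.7 -0.5  6.4] rot [ 0.002 -0.002 -0.002]
```

send_rows(
  motion=[
    {"claw": -0.7, "slide": [0, 0, 3], "delta_rot": [0, 0, 0]},
    {"claw": -0.7, "slide": [0, 0, 5], "delta_rot": [0, 0, 0]},
    {"claw": -0.7, "slide": [0, 0, 5], "delta_rot": [0, 0, 0]},
    {"claw": -0.7, "slide": [0, 0, 5], "delta_rot": [0, 0, 0]},
    {"claw": -0.7, "slide": [0, 0, 5], "delta_rot": [0, 0, 0]},
  ],
)

```text
time: 13.65
position: [0.5017, 0.2902, 0.0819]
tool_rot: [-2.434, -1.986, -0.0]
ft_force: [0.5, -0.4, -0.5]
grip_width: 0.287
grip_force: 12.0
```

send_rows(
  motion=[
    {"claw": -0.2, "slide": [0, 0, 0], "delta_rot": [0, 0, 0]},
    {"claw": 0.4, "slide": [0, 0, 0], "delta_rot": [0, 0, 0]},
    {"claw": 0.4, "slide": [0, 0, 0], "delta_rot": [0, 0, 0]},
    {"claw": 0.4, "slide": [0, 0, 0], "delta_rot": [0, 0, 0]},
    {"claw": 0.4, "slide": [0, 0, 0], "delta_rot": [0, 0, 0]},
  ],
)

```text
time: 14.15
position: [0.5016, 0.2901, 0.0819]
tool_rot: [-2.434, -1.986, -0.0]
ft_force: [0.7, 0.4, 0.7]
grip_width: 0.644
grip_force: 0.0
```

send_rows(
  motion=[
    {"claw": 0.6, "slide": [0, 0, -15], "delta_rot": [0, 0, 0]},
    {"claw": 0.6, "slide": [0, 0, -45], "delta_rot": [0, 0, 0]},
    {"claw": 0.6, "slide": [0, 0, -75], "delta_rot": [0, 0, 0]},
    {"claw": 0.6, "slide": [0, 0, -75], "delta_rot": [0, 0, 0]},
    {"claw": 0.6, "slide": [0, 0, -75], "delta_rot": [0, 0, 0]},
  ],
)

```text
time: 14.65
position: [0.5023, 0.2905, 0.1587]
tool_rot: [-2.434, -1.986, -0.005]
ft_force: [0.6, -0.3, -0.8]
grip_width: 0.798
grip_force: 0.0
```

Run:
```python
from h import *
ctrl.get_image("top");d=ctrl.get_image("wrist");cv2.imwrite("pics/w6.png",d["color"])
hs=cv2.cvtColor(d["color"],cv2.COLOR_BGR2HSV);m=cv2.inRange(hs,(0,150,60),(8,255,255));print(quad(roi(m,150,100,480,400))[0],proj(d,[[.502,.290,.095]]))
move([.5483,-.0541,.157],np.radians(-11.45))
```

```text
((322.0, 264.0), (54.0, 44.0), 90.0) [[323.03631859 271.40434171]]
slide [-327.5  115.2   -0.4] rot [-0.001  0.001 -0.002]
```

The glue stick's cap is where expected, so it is standing. On to the date stamp.

send_rows(
  motion=[
    {"claw": 0.8, "slide": [-35, 12, 0], "delta_rot": [0, 0, 0]},
    {"claw": 0.8, "slide": [-80, 28, 0], "delta_rot": [0, 0, 0]},
    {"claw": 0.8, "slide": [-125, 44, 0], "delta_rot": [0, 0, 0]},
    {"claw": 0.8, "slide": [-170, 60, 0], "delta_rot": [0, 0, 0]},
    {"claw": 0.8, "slide": [-215, 76, 0], "delta_rot": [0, 0, 0]},
  ],
)

```text
time: 15.25
position: [0.5322, 0.0623, 0.1559]
tool_rot: [-2.433, -1.986, 0.002]
ft_force: [0.3, -0.5, 0.2]
grip_width: 0.904
grip_force: 0.0
```

send_rows(
  motion=[
    {"claw": 0.8, "slide": [-45, 16, 0], "delta_rot": [0, 0, 0]},
    {"claw": 0.8, "slide": [-90, 31, 0], "delta_rot": [0, 0, 0]},
    {"claw": 0.8, "slide": [-112, 39, 0], "delta_rot": [0, 0, 0]},
    {"claw": 0.8, "slide": [-112, 39, 0], "delta_rot": [0, 0, 0]},
    {"claw": 0.8, "slide": [-112, 39, 0], "delta_rot": [0, 0, 0]},
  ],
)

```text
time: 15.75
position: [0.548, -0.0533, 0.1559]
tool_rot: [-2.434, -1.984, 0.002]
ft_force: [-0.7, 1.3, 0.3]
grip_width: 0.903
grip_force: 0.0
```

Run:
```python
from h import *
ctrl.get_image("top");d=ctrl.get_image("wrist");cv2.imwrite("pics/w7.png",d["color"])
move([.5483,-.0541,.086],np.radians(-11.45))
```

```text
slide [-2.6  0.6 70.1] rot [-0.002 -0.     0.   ]
```

View pics/w7.png

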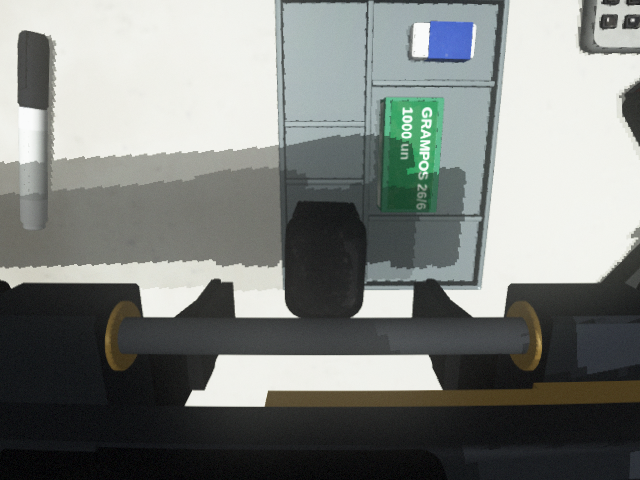

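The date head (326,270) is centred between the fingers (234 and 413). Descending.

send_rows(
  motion=[
    {"claw": 0.8, "slide": [-1, 0.5, 25], "delta_rot": [0, 0, 0]},
    {"claw": 0.8, "slide": [-1, 0.5, 50], "delta_rot": [0, 0, 0]},
    {"claw": 0.8, "slide": [-1, 0.5, 66], "delta_rot": [0, 0, 0]},
    {"claw": 0.8, "slide": [-1, 0.5, 70], "delta_rot": [0, 0, 0]},
    {"claw": 0.8, "slide": [-1, 0.5, 70], "delta_rot": [0, 0, 0]},
  ],
)

```text
time: 16.35
position: [0.5486, -0.0531, 0.0864]
tool_rot: [-2.431, -1.988, 0.001]
ft_force: [-0.1, 0.7, -0.5]
grip_width: 0.899
grip_force: 0.0
```

send_rows(
  grip_force=20,
  motion=[
    {"claw": 0.8, "slide": [0, 0, 0], "delta_rot": [0, 0, 0]},
    {"claw": 0.8, "slide": [0, 0, 0], "delta_rot": [0, 0, 0]},
    {"claw": -0.3, "slide": [0, 0, 0], "delta_rot": [0, 0, 0]},
    {"claw": -0.3, "slide": [0, 0, 0], "delta_rot": [0, 0, 0]},
    {"claw": -0.3, "slide": [0, 0, 0], "delta_rot": [0, 0, 0]},
  ],
)

```text
time: 16.85
position: [0.5492, -0.0544, 0.0872]
tool_rot: [2.434, 1.986, 0.001]
ft_force: [-0.4, -0.1, 0.4]
grip_width: 0.71
grip_force: 0.0
```

send_rows(
  motion=[
    {"claw": -0.3, "slide": [0, 0, 0], "delta_rot": [0, 0, 0]},
    {"claw": -0.3, "slide": [0, 0, 0], "delta_rot": [0, 0, 0]},
    {"claw": -0.3, "slide": [0, 0, 0], "delta_rot": [0, 0, 0]},
    {"claw": -0.3, "slide": [0, 0, 0], "delta_rot": [0, 0, 0]},
  ],
)

```text
time: 17.25
position: [0.549, -0.0544, 0.0869]
tool_rot: [-2.434, -1.986, -0.0]
ft_force: [0.2, -0.6, 0.8]
grip_width: 0.516
grip_force: 20.0
```

send_rows(
  motion=[
    {"claw": -0.3, "slide": [0, 0, -5], "delta_rot": [0, 0, 0]},
    {"claw": -0.3, "slide": [0, 0, -30], "delta_rot": [0, 0, 0]},
    {"claw": -0.3, "slide": [0, 0, -70], "delta_rot": [0, 0, 0]},
    {"claw": -0.3, "slide": [15, -6, -95], "delta_rot": [0, 0, 0]},
    {"claw": -0.3, "slide": [45, -19, -100], "delta_rot": [0, 0, 0]},
  ],
)

```text
time: 17.75
position: [0.5417, -0.0094, 0.1909]
tool_rot: [2.436, 1.976, 0.008]
ft_force: [1.1, 1.3, -2.3]
grip_width: 0.517
grip_force: 20.0
```

send_rows(
  motion=[
    {"claw": -0.3, "slide": [40, -17, 0], "delta_rot": [0, 0, 0]},
    {"claw": -0.3, "slide": [85, -36, 0], "delta_rot": [0, 0, 0]},
    {"claw": -0.3, "slide": [130, -55, 0], "delta_rot": [0, 0, 0]},
    {"claw": -0.3, "slide": [170, -72, 0], "delta_rot": [0, 0, 0]},
    {"claw": -0.3, "slide": [205, -86, 0], "delta_rot": [0, 0, 0]},
  ],
)

```text
time: 18.25
position: [0.4951, 0.2141, 0.187]
tool_rot: [-2.432, -1.988, -0.0]
ft_force: [0.8, -0.9, -0.9]
grip_width: 0.516
grip_force: 20.0
```

send_rows(
  motion=[
    {"claw": -0.3, "slide": [18, -7, 0], "delta_rot": [0, 0, 0]},
    {"claw": -0.3, "slide": [24, -10, 0], "delta_rot": [0, 0, 0]},
    {"claw": -0.3, "slide": [24, -10, 20], "delta_rot": [0, 0, 0]},
    {"claw": -0.3, "slide": [24, -10, 40], "delta_rot": [0, 0, 0]},
    {"claw": -0.3, "slide": [24, -10, 40], "delta_rot": [0, 0, 0]},
  ],
)

```text
time: 18.75
position: [0.4898, 0.2346, 0.1442]
tool_rot: [2.436, 1.984, -0.009]
ft_force: [-0.5, -0.8, -2.4]
grip_width: 0.519
grip_force: 20.0
```

send_rows(
  motion=[
    {"claw": -0.3, "slide": [0, 0, 0], "delta_rot": [0, 0, 0]},
    {"claw": -0.3, "slide": [0, 0, 20], "delta_rot": [0, 0, 0]},
    {"claw": -0.3, "slide": [0, 0, 40], "delta_rot": [0, 0, 0]},
    {"claw": -0.3, "slide": [0, 0, 50], "delta_rot": [0, 0, 0]},
    {"claw": -0.3, "slide": [0, 0, 50], "delta_rot": [0, 0, 0]},
  ],
)

```text
time: 19.25
position: [0.491, 0.2364, 0.0964]
tool_rot: [2.435, 1.985, -0.002]
ft_force: [-0.7, 0.6, -0.4]
grip_width: 0.515
grip_force: 20.0
```

Run:
```python
from h import *
for i in range(5):ctrl.get_image("top")
move([.491,.237,.087],np.radians(-11.45))
```

```text
slide [-0.7 -1.  11.1] rot [ 0.002 -0.002 -0.002]
```

send_rows(
  motion=[
    {"claw": -0.3, "slide": [0, -0.5, 5], "delta_rot": [0, 0, 0]},
    {"claw": -0.3, "slide": [0, -0.5, 9.5], "delta_rot": [0, 0, 0]},
    {"claw": -0.3, "slide": [0, -0.5, 9.5], "delta_rot": [0, 0, 0]},
    {"claw": -0.3, "slide": [0, -0.5, 9.5], "delta_rot": [0, 0, 0]},
    {"claw": -0.3, "slide": [0, -0.5, 9.5], "delta_rot": [0, 0, 0]},
  ],
)

```text
time: 20.0
position: [0.4907, 0.2371, 0.0872]
tool_rot: [2.434, 1.986, -0.001]
ft_force: [-0.1, 0.2, -2.1]
grip_width: 0.514
grip_force: 20.0
```

send_rows(
  motion=[
    {"claw": -0.3, "slide": [0, 0, 0], "delta_rot": [0, 0, 0]},
    {"claw": -0.3, "slide": [0, 0, 0], "delta_rot": [0, 0, 0]},
  ],
)

```text
time: 20.2
position: [0.4908, 0.2372, 0.0874]
tool_rot: [2.434, 1.986, 0.0]
ft_force: [-0.3, 1.0, -1.3]
grip_width: 0.518
grip_force: 20.0
```

send_rows(
  motion=[
    {"claw": -0.3, "slide": [0, 0, 0.5], "delta_rot": [0, 0, 0]},
    {"claw": 0.2, "slide": [0, 0, 0.5], "delta_rot": [0, 0, 0]},
    {"claw": 0.7, "slide": [0, 0, 0.5], "delta_rot": [0, 0, 0]},
    {"claw": 0.7, "slide": [0, 0, 0.5], "delta_rot": [0, 0, 0]},
    {"claw": 0.7, "slide": [0, 0, 0.5], "delta_rot": [0, 0, 0]},
  ],
)

```text
time: 20.7
position: [0.491, 0.2373, 0.0871]
tool_rot: [2.434, 1.986, 0.001]
ft_force: [0.3, -0.7, -0.0]
grip_width: 0.784
grip_force: 0.0
```

send_rows(
  motion=[
    {"claw": 0.7, "slide": [0, 0, -20], "delta_rot": [0, 0, 0]},
    {"claw": 0.7, "slide": [0, 0, -60], "delta_rot": [0, 0, 0]},
    {"claw": 0.7, "slide": [0, 0, -100], "delta_rot": [0, 0, 0]},
    {"claw": 0.7, "slide": [0, 0, -140], "delta_rot": [0, 0, 0]},
    {"claw": 0.7, "slide": [0, 0, -140], "delta_rot": [0, 0, 0]},
  ],
)

```text
time: 21.2
position: [0.494, 0.2386, 0.2334]
tool_rot: [2.433, 1.985, 0.018]
ft_force: [-0.2, 0.0, -0.8]
grip_width: 0.85
grip_force: 0.0
```

Run:
```python
from h import *
ctrl.get_image("top");d=ctrl.get_image("wrist");cv2.imwrite("pics/w8.png",d["color"])
print(proj(d,[[.512,.341,.08],[.5017,.290,.095],[.491,.237,.096]]).round(0).tolist())
move([.6173,-.0069,.13],np.radians(-11.45))
```

```text
[[319.0, 85.0], [319.0, 163.0], [320.0, 240.0]]
slide [-214.3  172.3   97.8] rot [ 0.002 -0.002 -0.002]
```

View pics/w8.png

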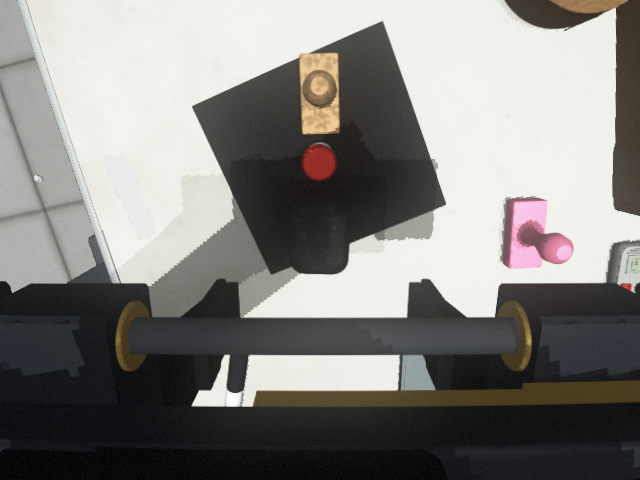

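All three stand upright on the mat: wood (319,90), glue (319,162), date (320,240). Next is the staple box.

send_rows(
  motion=[
    {"claw": 0.6, "slide": [-35, 28, 0], "delta_rot": [0, 0, 0]},
    {"claw": 0.6, "slide": [-72, 58, 0], "delta_rot": [0, 0, 0]},
    {"claw": 0.6, "slide": [-110, 88, 0], "delta_rot": [0, 0, 0]},
    {"claw": 0.6, "slide": [-145, 117, 0], "delta_rot": [0, 0, 0]},
    {"claw": 0.6, "slide": [-180, 145, 15], "delta_rot": [0, 0, 0]},
  ],
)

```text
time: 21.8
position: [0.5978, 0.03, 0.2119]
tool_rot: [2.434, 1.986, 0.002]
ft_force: [1.1, 0.5, -0.2]
grip_width: 0.797
grip_force: 0.0
```

send_rows(
  motion=[
    {"claw": 0.6, "slide": [-25, 20, 20], "delta_rot": [0, 0, 0]},
    {"claw": 0.6, "slide": [-33, 27, 45], "delta_rot": [0, 0, 0]},
    {"claw": 0.6, "slide": [-33, 27, 70], "delta_rot": [0, 0, 0]},
    {"claw": 0.6, "slide": [-33, 27, 70], "delta_rot": [0, 0, 0]},
    {"claw": 0.6, "slide": [-33, 27, 70], "delta_rot": [0, 0, 0]},
  ],
)

```text
time: 22.3
position: [0.6156, -0.0057, 0.1407]
tool_rot: [-2.433, -1.986, 0.004]
ft_force: [0.0, -0.0, 0.2]
grip_width: 0.8
grip_force: 0.0
```

Run:
```python
from h import *
ctrl.get_image("top");d=ctrl.get_image("wrist");cv2.imwrite("pics/w9.png",d["color"])
hs=cv2.cvtColor(d["color"],cv2.COLOR_BGR2HSV);m=cv2.inRange(hs,(55,100,30),(90,255,255));r,c=quad(m[:,:]);print(r,cv2.boundingRect(c))
C=[[s*.019,t*.0375]for s in(-1,1)for t in(-1,1)];a=np.radians(-11.45);Rz=np.array([[np.cos(a),-np.sin(a)],[np.sin(a),np.cos(a)]])
w=np.array([.6173,-.0069])+np.array(C)@Rz.T;print(proj(d,np.c_[w,[.027]*4]).round(0).tolist())
move([.6173,-.0069,.034],np.radians(-11.45))
```

```text
((324.0, 243.5), (111.0, 58.0), 90.0) (295, 188, 59, 112)
[[296.0, 299.0], [294.0, 190.0], [351.0, 299.0], [353.0, 190.0]]
slide [ -1.4   0.3 108.8] rot [ 0.001 -0.001 -0.001]
```

View pics/w9.png

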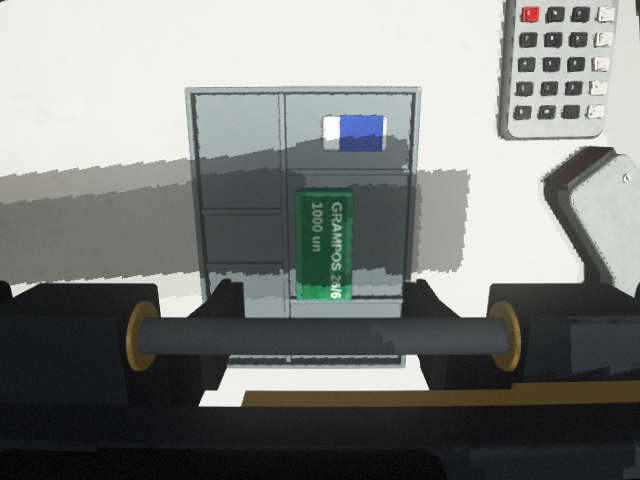

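The box corners match the prediction within 2 px. Descending.

send_rows(
  motion=[
    {"claw": 0.6, "slide": [-0.5, 0, 25], "delta_rot": [0, 0, 0]},
    {"claw": 0.6, "slide": [-0.5, 0, 50], "delta_rot": [0, 0, 0]},
    {"claw": 0.6, "slide": [-0.5, 0, 75], "delta_rot": [0, 0, 0]},
    {"claw": 0.6, "slide": [-0.5, 0, 95], "delta_rot": [0, 0, 0]},
    {"claw": 0.6, "slide": [-0.5, 0, 102], "delta_rot": [0, 0, 0]},
  ],
)

```text
time: 22.9
position: [0.6159, -0.0057, 0.0391]
tool_rot: [-2.432, -1.987, 0.001]
ft_force: [0.1, -0.3, -0.3]
grip_width: 0.805
grip_force: 0.0
```

send_rows(
  motion=[
    {"claw": 0.6, "slide": [0, 0, 2], "delta_rot": [0, 0, 0]},
    {"claw": 0.6, "slide": [0, 0, 4], "delta_rot": [0, 0, 0]},
    {"claw": 0.6, "slide": [0, 0, 4], "delta_rot": [0, 0, 0]},
    {"claw": 0.6, "slide": [0, 0, 4], "delta_rot": [0, 0, 0]},
    {"claw": 0.6, "slide": [0, 0, 4], "delta_rot": [0, 0, 0]},
  ],
)

```text
time: 23.4
position: [0.617, -0.0064, 0.0366]
tool_rot: [2.434, 1.986, 0.002]
ft_force: [-0.0, -0.6, 0.7]
grip_width: 0.805
grip_force: 0.0
```

send_rows(
  grip_force=20,
  motion=[
    {"claw": 0.6, "slide": [0, 0, 2], "delta_rot": [0, 0, 0]},
    {"claw": 0.6, "slide": [0, 0, 2], "delta_rot": [0, 0, 0]},
    {"claw": 0.0, "slide": [0, 0, 2], "delta_rot": [0, 0, 0]},
    {"claw": -0.5, "slide": [0, 0, 2], "delta_rot": [0, 0, 0]},
    {"claw": -0.5, "slide": [0, 0, 2], "delta_rot": [0, 0, 0]},
  ],
)

```text
time: 23.9
position: [0.6165, -0.0065, 0.0339]
tool_rot: [-2.434, -1.986, -0.0]
ft_force: [-0.1, -0.0, -0.2]
grip_width: 0.606
grip_force: 0.0
```

send_rows(
  motion=[
    {"claw": -0.5, "slide": [0, 0, 0], "delta_rot": [0, 0, 0]},
    {"claw": -0.5, "slide": [0, 0, 0], "delta_rot": [0, 0, 0]},
    {"claw": -0.5, "slide": [0, 0, 0], "delta_rot": [0, 0, 0]},
    {"claw": -0.5, "slide": [0, 0, 0], "delta_rot": [0, 0, 0]},
  ],
)

```text
time: 24.3
position: [0.6165, -0.0065, 0.0339]
tool_rot: [2.434, 1.986, 0.0]
ft_force: [-0.0, 0.0, 0.1]
grip_width: 0.431
grip_force: 20.0
```

send_rows(
  motion=[
    {"claw": -0.5, "slide": [0, 0, -5], "delta_rot": [0, 0, 0]},
    {"claw": -0.5, "slide": [0, 0, -30], "delta_rot": [0, 0, 0]},
    {"claw": -0.5, "slide": [0, 0, -70], "delta_rot": [0, 0, 0]},
    {"claw": -0.5, "slide": [0, 0, -110], "delta_rot": [0, 0, 0]},
    {"claw": -0.5, "slide": [0, 0, -110], "delta_rot": [0, 0, 0]},
  ],
)

```text
time: 24.8
position: [0.6205, -0.0069, 0.1506]
tool_rot: [2.43, 1.982, 0.015]
ft_force: [0.8, -0.7, -1.1]
grip_width: 0.437
grip_force: 20.0
```

Run:
```python
from h import *
d=ctrl.get_image("top");g=cv2.cvtColor(d["color"],cv2.COLOR_BGR2GRAY)
print(g[240,420:495].tolist());print(g[212:268,457].tolist())
for th in(90,110,130,150):
    m=roi(np.uint8(g<th)*255,422,214,495,264);r,c=quad(m);w=plane(d,cv2.boxPoints(r),.007);print(th,np.round(r[0],1),np.round(r[1],1),round(r[2],2),w.mean(0).round(4))
move([.528,-.287,.15],np.radians(0.5))
```

```text
[146, 148, 146, 147, 146, 147, 147, 146, 148, 154, 60, 55, 69, 71, 71, 71, 73, 73, 71, 71, 70, 71, 73, 72, 72, 71, 73, 72, 72, 72, 71, 71, 70, 72, 70, 71, 72, 70, 70, 71, 71, 71, 71, 69, 71, 70, 70, 71, 69, 70, 71, 71, 70, 68, 69, 70, 69, 70, 69, 71, 57, 39, 60, 116, 152, 148, 149, 147, 148, 146, 147, 147, 149, 149, 147]
[149, 149, 149, 149, 148, 149, 148, 148, 146, 148, 154, 85, 74, 54, 71, 71, 70, 71, 71, 70, 69, 70, 70, 72, 70, 72, 70, 69, 70, 72, 71, 72, 73, 72, 69, 68, 73, 71, 71, 69, 71, 73, 75, 38, 66, 52, 148, 150, 149, 149, 148, 147, 149, 120, 142, 147]
90 [456.5 240. ] [34. 53.] 90.0 [ 0.5283 -0.2876  0.007 ]
110 [456.5 240. ] [34. 53.] 90.0 [ 0.5283 -0.2876  0.007 ]
130 [456.5 240. ] [34. 55.] 90.0 [ 0.5283 -0.2876  0.007 ]
150 [458.  238.5] [49. 72.] 90.0 [ 0.5315 -0.2906  0.007 ]
slide [-292.8  -32.6   -3.3] rot [ 0.007 -0.002 -0.211]
```

send_rows(
  motion=[
    {"claw": -0.5, "slide": [-25, -3, 0], "delta_rot": [0, 0, -0.02]},
    {"claw": -0.5, "slide": [-70, -8, 0], "delta_rot": [0, 0, -0.06]},
    {"claw": -0.5, "slide": [-115, -13, 0], "delta_rot": [0, 0, -0.1]},
    {"claw": -0.5, "slide": [-160, -18, 0], "delta_rot": [0, 0, -0.14]},
    {"claw": -0.5, "slide": [-205, -23, 0], "delta_rot": [0, 0, -0.18]},
  ],
)

```text
time: 25.35
position: [0.5512, -0.2038, 0.1427]
tool_rot: [-2.242, -2.198, 0.001]
ft_force: [1.0, 0.2, 0.1]
grip_width: 0.439
grip_force: 20.0
```

Run:
```python
from h import *
move([.5285,-.287,.13],0.003)
```

```text
slide [-83.6 -21.   12.7] rot [-0.002 -0.001 -0.023]
```

send_rows(
  motion=[
    {"claw": -0.5, "slide": [-35, -9, 0], "delta_rot": [0, 0, -0.02]},
    {"claw": -0.5, "slide": [-65, -16, 0], "delta_rot": [0, 0, -0.023]},
    {"claw": -0.5, "slide": [-83, -21, 10], "delta_rot": [0, 0, -0.023]},
    {"claw": -0.5, "slide": [-83, -21, 12], "delta_rot": [0, 0, -0.023]},
    {"claw": -0.5, "slide": [-83, -21, 12], "delta_rot": [0, 0, -0.023]},
  ],
)

```text
time: 25.85
position: [0.5293, -0.2842, 0.1304]
tool_rot: [-2.219, -2.22, 0.001]
ft_force: [-0.3, 0.6, -0.6]
grip_width: 0.432
grip_force: 20.0
```

Run:
```python
from h import *
for i in range(4):ctrl.get_image("scene")
d=ctrl.get_image("wrist");cv2.imwrite("pics/w10.png",d["color"])
move([.5285,-.287,.06],0.003)
C=np.array([.528,-.287])+np.array([[-.036,.054],[.036,.054]]);print(proj(d,np.c_[C,[.009]*2]).round(0).tolist())
```

```text
slide [-3.4 -2.4 72. ] rot [ 0.    -0.001  0.001]
[[263.0, 167.0], [373.0, 167.0]]
```

View pics/w10.png

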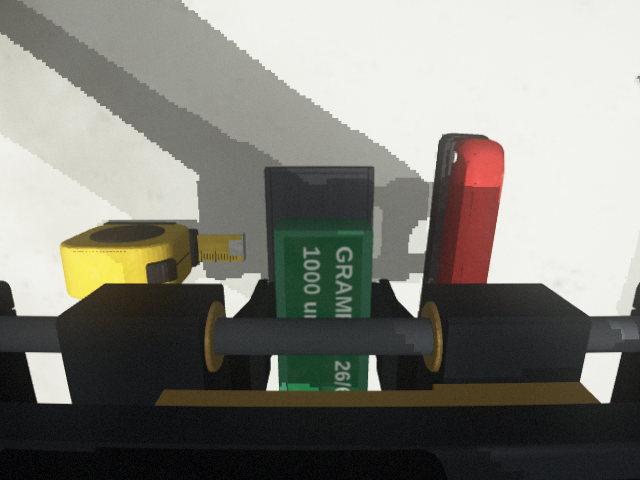

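The dish's far corners (265,167) and (374,167) match the prediction (263,167) and (373,167). The tape end and stapler are clear of the fingers. Lowering.

send_rows(
  motion=[
    {"claw": -0.5, "slide": [-2, -1, 25], "delta_rot": [0, 0, 0]},
    {"claw": -0.5, "slide": [-2, -1, 50], "delta_rot": [0, 0, 0]},
    {"claw": -0.5, "slide": [-2, -1, 75], "delta_rot": [0, 0, 0]},
    {"claw": -0.5, "slide": [-2, -1, 85], "delta_rot": [0, 0, 0]},
    {"claw": -0.5, "slide": [-2, -1, 88], "delta_rot": [0, 0, 0]},
  ],
)

```text
time: 26.6
position: [0.5287, -0.2863, 0.0429]
tool_rot: [-2.218, -2.222, 0.001]
ft_force: [-0.2, -0.3, -0.5]
grip_width: 0.434
grip_force: 20.0
```

Run:
```python
from h import *
for i in range(5):ctrl.get_image("scene")
move([.5285,-.287,.0349],0.003)
```

```text
slide [ 0.6 -1.5 10.3] rot [ 0.002  0.001 -0.002]
```

send_rows(
  motion=[
    {"claw": -0.5, "slide": [0, -0.5, 5], "delta_rot": [0, 0, 0]},
    {"claw": -0.5, "slide": [0, -0.5, 8.5], "delta_rot": [0, 0, 0]},
    {"claw": -0.5, "slide": [0, -0.5, 8.5], "delta_rot": [0, 0, 0]},
    {"claw": -0.5, "slide": [0, -0.5, 8.5], "delta_rot": [0, 0, 0]},
    {"claw": -0.5, "slide": [0, -0.5, 8.5], "delta_rot": [0, 0, 0]},
  ],
)

```text
time: 27.35
position: [0.5285, -0.2872, 0.0353]
tool_rot: [-2.22, -2.222, -0.0]
ft_force: [0.6, 0.7, -1.2]
grip_width: 0.434
grip_force: 20.0
```

send_rows(
  motion=[
    {"claw": -0.5, "slide": [0, 0, 0], "delta_rot": [0, 0, 0]},
    {"claw": -0.5, "slide": [0, 0, 0], "delta_rot": [0, 0, 0]},
    {"claw": -0.5, "slide": [0, 0, 0], "delta_rot": [0, 0, 0]},
  ],
)

```text
time: 27.65
position: [0.5285, -0.2872, 0.0354]
tool_rot: [2.22, 2.223, 0.0]
ft_force: [0.1, 0.4, -0.5]
grip_width: 0.432
grip_force: 20.0
```

send_rows(
  motion=[
    {"claw": -0.5, "slide": [0, 0, 0.5], "delta_rot": [0, 0, 0]},
    {"claw": 0.1, "slide": [0, 0, 0.5], "delta_rot": [0, 0, 0]},
    {"claw": 0.1, "slide": [0, 0, 0.5], "delta_rot": [0, 0, 0]},
    {"claw": 0.1, "slide": [0, 0, 0.5], "delta_rot": [0, 0, 0]},
    {"claw": 0.1, "slide": [0, 0, 0.5], "delta_rot": [0, 0, 0]},
  ],
)

```text
time: 28.15
position: [0.5285, -0.2872, 0.0349]
tool_rot: [2.22, 2.223, 0.0]
ft_force: [0.3, 0.1, 0.2]
grip_width: 0.551
grip_force: 0.0
```

send_rows(
  motion=[
    {"claw": 0.1, "slide": [0, 0, -15], "delta_rot": [0, 0, 0]},
    {"claw": 0.1, "slide": [0, 0, -50], "delta_rot": [0, 0, 0]},
    {"claw": 0.1, "slide": [0, 0, -90], "delta_rot": [0, 0, 0]},
    {"claw": 0.1, "slide": [0, 0, -130], "delta_rot": [0, 0, 0]},
    {"claw": 0.1, "slide": [0, 0, -170], "delta_rot": [0, 0, 0]},
  ],
)

```text
time: 28.65
position: [0.5283, -0.2875, 0.2077]
tool_rot: [2.22, 2.221, 0.001]
ft_force: [1.1, -0.2, 1.0]
grip_width: 0.554
grip_force: 0.0
```

Run:
```python
from h import *
ctrl.get_image("scene");ctrl.get_image("scene")
d=ctrl.get_image("wrist")
cv2.imwrite("pics/w11.png",d["color"])
hs=cv2.cvtColor(d["color"],cv2.COLOR_BGR2HSV);r,c=quad(cv2.inRange(hs,(55,100,30),(90,255,255)));w=plane(d,cv2.boxPoints(r),.028);print(w.round(4).tolist(),w.mean(0))
move([.491,.2373,.20],np.radians(-11.45))
```

```text
[[0.5093, -0.3249, 0.028], [0.5107, -0.2504, 0.028], [0.5469, -0.2504, 0.028], [0.5478, -0.325, 0.028]] [ 0.52866223 -0.28767939  0.028     ]
slide [525.9 -38.9   7.9] rot [0.007 0.001 0.2  ]
```

View pics/w11.png

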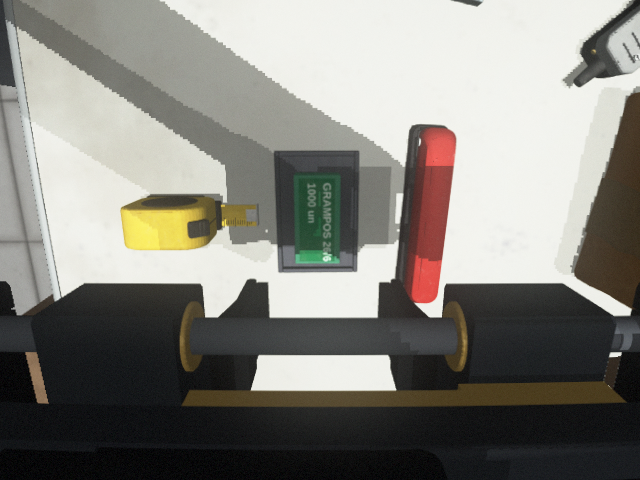

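The box lies flat and centred in the dish (318,217). Stapler and tape measure are untouched. Now I return the date stamp first.

send_rows(
  motion=[
    {"claw": 0.3, "slide": [35, -3, 0], "delta_rot": [0, 0, 0.02]},
    {"claw": 0.3, "slide": [80, -6, 0], "delta_rot": [0, 0, 0.04]},
    {"claw": 0.5, "slide": [128, -10, 0], "delta_rot": [0, 0, 0.06]},
    {"claw": 0.6, "slide": [176, -13, 0], "delta_rot": [0, 0, 0.08]},
    {"claw": 0.7, "slide": [224, -17, 0], "delta_rot": [0, 0, 0.1]},
  ],
)

```text
time: 29.3
position: [0.5102, -0.0613, 0.2043]
tool_rot: [-2.329, -2.107, 0.001]
ft_force: [0.1, 1.3, 0.5]
grip_width: 0.805
grip_force: 0.0
```

Run:
```python
from h import *
move([.491,.2373,.20],np.radians(-11.45))
```

```text
slide [295.2 -48.9   4.4] rot [-0.001 -0.     0.1  ]
```

send_rows(
  motion=[
    {"claw": 0.8, "slide": [45, -7, 0], "delta_rot": [0, 0, 0.02]},
    {"claw": 0.8, "slide": [92, -15, 0], "delta_rot": [0, 0, 0.04]},
    {"claw": 0.8, "slide": [139, -23, 0], "delta_rot": [0, 0, 0.06]},
    {"claw": 0.8, "slide": [186, -31, 0], "delta_rot": [0, 0, 0.08]},
    {"claw": 0.8, "slide": [230, -38, 0], "delta_rot": [0, 0, 0.1]},
  ],
)

```text
time: 29.8
position: [0.4949, 0.1714, 0.2043]
tool_rot: [-2.431, -1.989, 0.002]
ft_force: [1.9, 0.5, -0.4]
grip_width: 0.903
grip_force: 0.0
```

Run:
```python
from h import *
move([.491,.2373,.15],np.radians(-11.45))
```

```text
slide [ 63.9 -16.9  54.3] rot [-0.001  0.     0.001]
```

send_rows(
  motion=[
    {"claw": 0.8, "slide": [35, -9, 0], "delta_rot": [0, 0, 0]},
    {"claw": 0.8, "slide": [56, -14, 5], "delta_rot": [0, 0, 0]},
    {"claw": 0.8, "slide": [60, -16, 25], "delta_rot": [0, 0, 0]},
    {"claw": 0.8, "slide": [60, -16, 40], "delta_rot": [0, 0, 0]},
    {"claw": 0.8, "slide": [60, -16, 40], "delta_rot": [0, 0, 0]},
  ],
)

```text
time: 30.3
position: [0.4905, 0.2297, 0.1618]
tool_rot: [-2.431, -1.989, 0.01]
ft_force: [-0.5, -0.5, -0.7]
grip_width: 0.901
grip_force: 0.0
```

Run:
```python
from h import *
for i in range(4):ctrl.get_image("scene")
move([.491,.2373,.087],np.radians(-11.45))
```

```text
slide [ 6.1 -3.4 78.6] rot [ 0.001 -0.001 -0.001]
```

send_rows(
  motion=[
    {"claw": 0.8, "slide": [6, -3, 15], "delta_rot": [0, 0, 0]},
    {"claw": 0.8, "slide": [6, -3, 38], "delta_rot": [0, 0, 0]},
    {"claw": 0.8, "slide": [6, -3, 60], "delta_rot": [0, 0, 0]},
    {"claw": 0.8, "slide": [6, -3, 76], "delta_rot": [0, 0, 0]},
    {"claw": 0.8, "slide": [6, -3, 76], "delta_rot": [0, 0, 0]},
  ],
)

```text
time: 31.0
position: [0.4886, 0.2371, 0.086]
tool_rot: [-2.43, -1.989, 0.008]
ft_force: [-0.3, -0.6, 0.4]
grip_width: 0.902
grip_force: 0.0
```

send_rows(
  motion=[
    {"claw": 0.8, "slide": [0, 0, 0], "delta_rot": [0, 0, 0]},
    {"claw": 0.8, "slide": [0, 0, 0], "delta_rot": [0, 0, 0]},
    {"claw": 0.8, "slide": [0, 0, 0], "delta_rot": [0, 0, 0]},
  ],
)

```text
time: 31.3
position: [0.4914, 0.2383, 0.09]
tool_rot: [2.431, 1.99, 0.004]
ft_force: [-0.6, 0.2, -1.0]
grip_width: 0.902
grip_force: 0.0
```

send_rows(
  grip_force=20,
  motion=[
    {"claw": 0.8, "slide": [-0.8, 0, 2], "delta_rot": [0, 0, -0.001]},
    {"claw": 0.3, "slide": [-0.8, 0, 2], "delta_rot": [0, 0, -0.001]},
    {"claw": -0.3, "slide": [-0.8, 0, 2], "delta_rot": [0, 0, -0.001]},
    {"claw": -0.3, "slide": [-0.8, 0, 2], "delta_rot": [0, 0, -0.001]},
    {"claw": -0.3, "slide": [-0.8, 0, 2], "delta_rot": [0, 0, -0.001]},
  ],
)

```text
time: 31.8
position: [0.4905, 0.2371, 0.0869]
tool_rot: [2.43, 1.991, 0.0]
ft_force: [0.9, 0.3, -0.5]
grip_width: 0.625
grip_force: 0.0
```

send_rows(
  motion=[
    {"claw": -0.3, "slide": [0, 0, 0], "delta_rot": [0, 0, 0]},
    {"claw": -0.3, "slide": [0, 0, 0], "delta_rot": [0, 0, 0]},
    {"claw": -0.3, "slide": [0, 0, 0], "delta_rot": [0, 0, 0]},
  ],
)

```text
time: 32.1
position: [0.4905, 0.2371, 0.0869]
tool_rot: [2.43, 1.991, 0.0]
ft_force: [-0.3, -0.1, -0.4]
grip_width: 0.514
grip_force: 19.9
```

send_rows(
  motion=[
    {"claw": -0.3, "slide": [0, 0, -5], "delta_rot": [0, 0, 0]},
    {"claw": -0.3, "slide": [0, 0, -30], "delta_rot": [0, 0, 0]},
    {"claw": -0.3, "slide": [0, 0, -70], "delta_rot": [0, 0, 0]},
    {"claw": -0.3, "slide": [-15, 6, -85], "delta_rot": [0, 0, 0]},
    {"claw": -0.3, "slide": [-45, 19, -90], "delta_rot": [0, 0, 0]},
  ],
)

```text
time: 32.6
position: [0.5009, 0.1914, 0.1793]
tool_rot: [-2.425, -1.997, -0.008]
ft_force: [0.6, 0.1, -1.8]
grip_width: 0.516
grip_force: 19.9
```

send_rows(
  motion=[
    {"claw": -0.3, "slide": [-40, 17, 0], "delta_rot": [0, 0, 0]},
    {"claw": -0.3, "slide": [-85, 36, 0], "delta_rot": [0, 0, 0]},
    {"claw": -0.3, "slide": [-130, 55, 0], "delta_rot": [0, 0, 0]},
    {"claw": -0.3, "slide": [-170, 72, 0], "delta_rot": [0, 0, 0]},
    {"claw": -0.3, "slide": [-205, 87, 0], "delta_rot": [0, 0, 0]},
  ],
)

```text
time: 33.1
position: [0.5446, -0.033, 0.1766]
tool_rot: [2.432, 1.988, -0.001]
ft_force: [0.6, 0.3, -1.1]
grip_width: 0.515
grip_force: 19.9
```

send_rows(
  motion=[
    {"claw": -0.3, "slide": [-18, 7, 0], "delta_rot": [0, 0, 0]},
    {"claw": -0.3, "slide": [-24, 9, 0], "delta_rot": [0, 0, 0]},
    {"claw": -0.3, "slide": [-24, 9, 20], "delta_rot": [0, 0, 0]},
    {"claw": -0.3, "slide": [-24, 9, 40], "delta_rot": [0, 0, 0]},
    {"claw": -0.3, "slide": [-24, 9, 40], "delta_rot": [0, 0, 0]},
  ],
)

```text
time: 33.6
position: [0.5467, -0.0531, 0.1339]
tool_rot: [-2.426, -1.99, 0.007]
ft_force: [-0.1, -0.2, -2.0]
grip_width: 0.517
grip_force: 19.9
```

Run:
```python
from h import *
for i in range(4):ctrl.get_image("scene")
move([.549,-.0544,.087],np.radians(-11.45))
```

```text
slide [-0.8 -0.9 50.9] rot [ 0.001 -0.001  0.003]
```

send_rows(
  motion=[
    {"claw": -0.3, "slide": [-0.5, -0.5, 15], "delta_rot": [0, 0, 0.003]},
    {"claw": -0.3, "slide": [-0.5, -0.5, 32], "delta_rot": [0, 0, 0.003]},
    {"claw": -0.3, "slide": [-0.5, -0.5, 43], "delta_rot": [0, 0, 0.003]},
    {"claw": -0.3, "slide": [-0.5, -0.5, 46], "delta_rot": [0, 0, 0.003]},
    {"claw": -0.3, "slide": [-0.5, -0.5, 46], "delta_rot": [0, 0, 0.003]},
  ],
)

```text
time: 34.3
position: [0.5485, -0.0546, 0.0904]
tool_rot: [-2.433, -1.987, 0.001]
ft_force: [0.1, 0.3, -1.8]
grip_width: 0.517
grip_force: 19.9
```

send_rows(
  motion=[
    {"claw": -0.3, "slide": [0, 0, 0], "delta_rot": [0, 0, 0]},
    {"claw": -0.3, "slide": [0, 0, 0], "delta_rot": [0, 0, 0]},
    {"claw": -0.3, "slide": [0, 0, 0], "delta_rot": [0, 0, 0]},
    {"claw": -0.3, "slide": [0, 0, 0], "delta_rot": [0, 0, 0]},
  ],
)

```text
time: 34.7
position: [0.549, -0.0546, 0.0913]
tool_rot: [2.433, 1.987, 0.001]
ft_force: [0.4, 0.5, -1.7]
grip_width: 0.515
grip_force: 19.9
```

Another 4 mm down to 0.0872, then release.

send_rows(
  motion=[
    {"claw": -0.3, "slide": [0, 0, 2.5], "delta_rot": [0, 0, 0]},
    {"claw": -0.3, "slide": [0, 0, 4], "delta_rot": [0, 0, 0]},
    {"claw": -0.3, "slide": [0, 0, 4.3], "delta_rot": [0, 0, 0]},
    {"claw": -0.3, "slide": [0, 0, 4.3], "delta_rot": [0, 0, 0]},
    {"claw": -0.3, "slide": [0, 0, 4.3], "delta_rot": [0, 0, 0]},
  ],
)

```text
time: 35.2
position: [0.5488, -0.0545, 0.0869]
tool_rot: [-2.433, -1.987, -0.0]
ft_force: [-1.6, 0.2, 3.1]
grip_width: 0.517
grip_force: 19.9
```

send_rows(
  motion=[
    {"claw": 0.0, "slide": [0, 0, 0], "delta_rot": [0, 0, 0]},
    {"claw": 0.5, "slide": [0, 0, 0], "delta_rot": [0, 0, 0]},
    {"claw": 0.5, "slide": [0, 0, 0], "delta_rot": [0, 0, 0]},
    {"claw": 0.5, "slide": [0, 0, 0], "delta_rot": [0, 0, 0]},
    {"claw": 0.5, "slide": [0, 0, 0], "delta_rot": [0, 0, 0]},
  ],
)

```text
time: 35.7
position: [0.5488, -0.0546, 0.0864]
tool_rot: [2.433, 1.987, 0.0]
ft_force: [0.1, 0.3, 0.7]
grip_width: 0.726
grip_force: 0.0
```

send_rows(
  motion=[
    {"claw": 0.5, "slide": [0, 0, -15], "delta_rot": [0, 0, 0]},
    {"claw": 0.5, "slide": [0, 0, -45], "delta_rot": [0, 0, 0]},
    {"claw": 0.5, "slide": [0, 0, -75], "delta_rot": [0, 0, 0]},
    {"claw": 0.5, "slide": [0, 0, -75], "delta_rot": [0, 0, 0]},
    {"claw": 0.5, "slide": [0, 0, -75], "delta_rot": [0, 0, 0]},
  ],
)

```text
time: 36.2
position: [0.5494, -0.0546, 0.163]
tool_rot: [2.432, 1.987, 0.004]
ft_force: [-0.3, 0.2, -0.7]
grip_width: 0.747
grip_force: 0.0
```

Run:
```python
from h import *
for i in range(3):ctrl.get_image("scene")
move([.5016,.2901,.157],np.radians(-11.45))
```

```text
slide [ 328.4 -114.2    3.8] rot [-0.002  0.    -0.001]
```

send_rows(
  motion=[
    {"claw": 0.2, "slide": [35, -12, 0], "delta_rot": [0, 0, 0]},
    {"claw": 0.2, "slide": [80, -28, 0], "delta_rot": [0, 0, 0]},
    {"claw": 0.2, "slide": [125, -44, 0], "delta_rot": [0, 0, 0]},
    {"claw": 0.2, "slide": [170, -59, 0], "delta_rot": [0, 0, 0]},
    {"claw": 0.2, "slide": [215, -75, 0], "delta_rot": [0, 0, 0]},
  ],
)

```text
time: 36.85
position: [0.5171, 0.1725, 0.1606]
tool_rot: [-2.433, -1.987, 0.002]
ft_force: [0.2, -0.2, -0.7]
grip_width: 0.607
grip_force: 0.0
```

send_rows(
  motion=[
    {"claw": 0.2, "slide": [45, -16, 0], "delta_rot": [0, 0, 0]},
    {"claw": 0.2, "slide": [90, -31, 0], "delta_rot": [0, 0, 0]},
    {"claw": 0.2, "slide": [113, -39, 2], "delta_rot": [0, 0, 0]},
    {"claw": 0.2, "slide": [113, -39, 2], "delta_rot": [0, 0, 0]},
    {"claw": 0.2, "slide": [113, -39, 2], "delta_rot": [0, 0, 0]},
  ],
)

```text
time: 37.35
position: [0.5019, 0.289, 0.1583]
tool_rot: [2.432, 1.988, -0.004]
ft_force: [-0.1, -1.3, -0.4]
grip_width: 0.603
grip_force: 0.0
```

Run:
```python
from h import *
for i in range(5):ctrl.get_image("scene")
move([.5016,.2901,.082],np.radians(-11.45))
```

```text
slide [ 1.9 -1.9 77.6] rot [ 0.     0.    -0.004]
```

send_rows(
  motion=[
    {"claw": 0.2, "slide": [1, -1, 20], "delta_rot": [0, 0, 0]},
    {"claw": 0.2, "slide": [1, -1, 45], "delta_rot": [0, 0, 0]},
    {"claw": 0.2, "slide": [1, -1, 68], "delta_rot": [0, 0, 0]},
    {"claw": 0.2, "slide": [1, -1, 75.5], "delta_rot": [0, 0, 0]},
    {"claw": 0.2, "slide": [1, -1, 75.5], "delta_rot": [0, 0, 0]},
  ],
)

```text
time: 38.1
position: [0.5013, 0.2896, 0.0832]
tool_rot: [-2.434, -1.986, 0.004]
ft_force: [-0.7, 0.0, 1.1]
grip_width: 0.602
grip_force: 0.0
```

send_rows(
  motion=[
    {"claw": 0.2, "slide": [0, 0, 0], "delta_rot": [0, 0, 0]},
    {"claw": 0.2, "slide": [0, 0, 0], "delta_rot": [0, 0, 0]},
    {"claw": 0.2, "slide": [0, 0, 0], "delta_rot": [0, 0, 0]},
    {"claw": 0.2, "slide": [0, 0, 0], "delta_rot": [0, 0, 0]},
  ],
)

```text
time: 38.5
position: [0.5021, 0.291, 0.0849]
tool_rot: [2.433, 1.987, 0.002]
ft_force: [0.5, -0.3, -0.1]
grip_width: 0.601
grip_force: 0.0
```

send_rows(
  grip_force=12,
  motion=[
    {"claw": 0.2, "slide": [-1, 0, 2.7], "delta_rot": [0, 0, 0]},
    {"claw": 0.2, "slide": [-1, 0, 2.7], "delta_rot": [0, 0, 0]},
    {"claw": -0.7, "slide": [-1, 0, 2.7], "delta_rot": [0, 0, 0]},
    {"claw": -0.7, "slide": [-1, 0, 2.7], "delta_rot": [0, 0, 0]},
    {"claw": -0.7, "slide": [-1, 0, 2.7], "delta_rot": [0, 0, 0]},
  ],
)

```text
time: 39.0
position: [0.5015, 0.2898, 0.0814]
tool_rot: [2.433, 1.987, 0.0]
ft_force: [-0.3, 0.4, -0.9]
grip_width: 0.408
grip_force: 0.0
```

send_rows(
  motion=[
    {"claw": -0.7, "slide": [0, 0, 0], "delta_rot": [0, 0, 0]},
    {"claw": -0.7, "slide": [0, 0, 0], "delta_rot": [0, 0, 0]},
    {"claw": -0.7, "slide": [0, 0, 0], "delta_rot": [0, 0, 0]},
    {"claw": -0.7, "slide": [0, 0, 0], "delta_rot": [0, 0, 0]},
  ],
)

```text
time: 39.4
position: [0.5015, 0.2897, 0.0814]
tool_rot: [2.433, 1.987, 0.0]
ft_force: [0.3, 0.6, 0.4]
grip_width: 0.286
grip_force: 12.0
```

send_rows(
  motion=[
    {"claw": -0.7, "slide": [0, 0, -5], "delta_rot": [0, 0, 0]},
    {"claw": -0.7, "slide": [0, 0, -30], "delta_rot": [0, 0, 0]},
    {"claw": -0.7, "slide": [0, 0, -70], "delta_rot": [0, 0, 0]},
    {"claw": -0.7, "slide": [-15, 6, -100], "delta_rot": [0, 0, 0]},
    {"claw": -0.7, "slide": [-45, 19, -105], "delta_rot": [0, 0, 0]},
  ],
)

```text
time: 39.9
position: [0.5125, 0.2457, 0.1913]
tool_rot: [-2.427, -1.994, -0.014]
ft_force: [-0.2, 0.5, 0.2]
grip_width: 0.292
grip_force: 12.0
```

send_rows(
  motion=[
    {"claw": -0.7, "slide": [-40, 17, 0], "delta_rot": [0, 0, 0]},
    {"claw": -0.7, "slide": [-85, 37, 0], "delta_rot": [0, 0, 0]},
    {"claw": -0.7, "slide": [-130, 56, 0], "delta_rot": [0, 0, 0]},
    {"claw": -0.7, "slide": [-170, 73, 0], "delta_rot": [0, 0, 0]},
    {"claw": -0.7, "slide": [-200, 86, 0], "delta_rot": [0, 0, 0]},
  ],
)

```text
time: 40.4
position: [0.5558, 0.025, 0.1871]
tool_rot: [2.435, 1.983, 0.001]
ft_force: [0.2, -0.1, 0.8]
grip_width: 0.289
grip_force: 12.0
```

send_rows(
  motion=[
    {"claw": -0.7, "slide": [-17, 7, 0], "delta_rot": [0, 0, 0]},
    {"claw": -0.7, "slide": [-22, 9, 0], "delta_rot": [0, 0, 0]},
    {"claw": -0.7, "slide": [-22, 9, 20], "delta_rot": [0, 0, 0]},
    {"claw": -0.7, "slide": [-22, 9, 40], "delta_rot": [0, 0, 0]},
    {"claw": -0.7, "slide": [-22, 9, 40], "delta_rot": [0, 0, 0]},
  ],
)

```text
time: 40.9
position: [0.5578, 0.0069, 0.1439]
tool_rot: [-2.429, -1.987, 0.006]
ft_force: [-0.5, -0.3, -1.1]
grip_width: 0.293
grip_force: 12.0
```

Run:
```python
from h import *
for i in range(5):ctrl.get_image("scene")
move([.5608,.0054,.0815],np.radians(-11.45))
```

```text
slide [-0.6  0.1 66.2] rot [ 0.002 -0.001 -0.   ]
```

send_rows(
  motion=[
    {"claw": -0.7, "slide": [-0.5, 0, 20], "delta_rot": [0, 0, 0]},
    {"claw": -0.7, "slide": [-0.5, 0, 42], "delta_rot": [0, 0, 0]},
    {"claw": -0.7, "slide": [-0.5, 0, 57], "delta_rot": [0, 0, 0]},
    {"claw": -0.7, "slide": [-0.5, 0, 61], "delta_rot": [0, 0, 0]},
    {"claw": -0.7, "slide": [-0.5, 0, 61], "delta_rot": [0, 0, 0]},
  ],
)

```text
time: 41.65
position: [0.5598, 0.005, 0.0853]
tool_rot: [-2.433, -1.987, 0.001]
ft_force: [-0.4, 0.2, -1.2]
grip_width: 0.291
grip_force: 12.0
```

send_rows(
  motion=[
    {"claw": -0.7, "slide": [0, 0, 0], "delta_rot": [0, 0, 0]},
    {"claw": -0.7, "slide": [0, 0, 0], "delta_rot": [0, 0, 0]},
    {"claw": -0.7, "slide": [0, 0, 0], "delta_rot": [0, 0, 0]},
    {"claw": -0.7, "slide": [0, 0, 0], "delta_rot": [0, 0, 0]},
  ],
)

```text
time: 42.05
position: [0.5601, 0.0049, 0.0859]
tool_rot: [2.433, 1.987, 0.001]
ft_force: [0.5, -0.4, -0.2]
grip_width: 0.288
grip_force: 12.0
```

send_rows(
  motion=[
    {"claw": -0.7, "slide": [0, 0, 2.5], "delta_rot": [0, 0, 0]},
    {"claw": -0.7, "slide": [0, 0, 4.3], "delta_rot": [0, 0, 0]},
    {"claw": -0.7, "slide": [0, 0, 4.3], "delta_rot": [0, 0, 0]},
    {"claw": -0.7, "slide": [0, 0, 4.3], "delta_rot": [0, 0, 0]},
    {"claw": -0.7, "slide": [0, 0, 4.3], "delta_rot": [0, 0, 0]},
  ],
)

```text
time: 42.55
position: [0.5599, 0.0049, 0.0813]
tool_rot: [2.433, 1.987, 0.001]
ft_force: [-0.3, 0.4, 2.8]
grip_width: 0.294
grip_force: 12.0
```

send_rows(
  motion=[
    {"claw": -0.4, "slide": [0, 0, 0], "delta_rot": [0, 0, 0]},
    {"claw": 0.2, "slide": [0, 0, 0], "delta_rot": [0, 0, 0]},
    {"claw": 0.2, "slide": [0, 0, 0], "delta_rot": [0, 0, 0]},
    {"claw": 0.2, "slide": [0, 0, 0], "delta_rot": [0, 0, 0]},
    {"claw": 0.2, "slide": [0, 0, 0], "delta_rot": [0, 0, 0]},
  ],
)

```text
time: 43.05
position: [0.5598, 0.0049, 0.0809]
tool_rot: [-2.433, -1.987, 0.0]
ft_force: [-0.6, -0.4, -0.4]
grip_width: 0.555
grip_force: 0.0
```

send_rows(
  motion=[
    {"claw": 0.2, "slide": [0, 0, -15], "delta_rot": [0, 0, 0]},
    {"claw": 0.2, "slide": [0, 0, -45], "delta_rot": [0, 0, 0]},
    {"claw": 0.2, "slide": [0, 0, -75], "delta_rot": [0, 0, 0]},
    {"claw": 0.2, "slide": [0, 0, -75], "delta_rot": [0, 0, 0]},
    {"claw": 0.2, "slide": [0, 0, -75], "delta_rot": [0, 0, 0]},
  ],
)

```text
time: 43.55
position: [0.5605, 0.0049, 0.1576]
tool_rot: [2.432, 1.987, 0.004]
ft_force: [-0.1, -1.3, 0.3]
grip_width: 0.599
grip_force: 0.0
```

Run:
```python
from h import *
for i in range(3):ctrl.get_image("scene")
move([.5121,.341,.155],np.radians(-11.45))
```

```text
slide [ 3.200e+02 -1.131e+02  2.000e-01] rot [-0.002  0.001 -0.001]
```

Now the wood stamp.

send_rows(
  motion=[
    {"claw": 0.2, "slide": [35, -12, 0], "delta_rot": [0, 0, 0]},
    {"claw": 0.2, "slide": [80, -28, 0], "delta_rot": [0, 0, 0]},
    {"claw": 0.2, "slide": [125, -44, 0], "delta_rot": [0, 0, 0]},
    {"claw": 0.2, "slide": [170, -60, 0], "delta_rot": [0, 0, 0]},
    {"claw": 0.2, "slide": [215, -76, 0], "delta_rot": [0, 0, 0]},
  ],
)

```text
time: 44.2
position: [0.5271, 0.2322, 0.155]
tool_rot: [-2.433, -1.987, 0.003]
ft_force: [0.0, -0.2, 0.1]
grip_width: 0.6
grip_force: 0.0
```

send_rows(
  motion=[
    {"claw": 0.2, "slide": [45, -16, 0], "delta_rot": [0, 0, 0]},
    {"claw": 0.2, "slide": [85, -30, 0], "delta_rot": [0, 0, 0]},
    {"claw": 0.2, "slide": [105, -37, 10], "delta_rot": [0, 0, 0]},
    {"claw": 0.2, "slide": [105, -37, 20], "delta_rot": [0, 0, 0]},
    {"claw": 0.2, "slide": [105, -37, 20], "delta_rot": [0, 0, 0]},
  ],
)

```text
time: 44.7
position: [0.512, 0.3385, 0.1329]
tool_rot: [2.433, 1.986, -0.01]
ft_force: [-0.2, -1.0, -0.8]
grip_width: 0.6
grip_force: 0.0
```

Run:
```python
from h import *
for i in range(5):ctrl.get_image("scene")
move([.5121,.341,.0655],np.radians(-11.45))
```

```text
slide [ 1.4 -2.4 71.1] rot [ 0.001 -0.    -0.004]
```

send_rows(
  motion=[
    {"claw": 0.2, "slide": [0.5, -1.5, 20], "delta_rot": [0, 0, 0]},
    {"claw": 0.2, "slide": [0.5, -1.5, 42], "delta_rot": [0, 0, 0]},
    {"claw": 0.2, "slide": [0.5, -1.5, 62], "delta_rot": [0, 0, 0]},
    {"claw": 0.2, "slide": [0.5, -1.5, 69], "delta_rot": [0, 0, 0]},
    {"claw": 0.2, "slide": [0.5, -1.5, 69], "delta_rot": [0, 0, 0]},
  ],
)

```text
time: 45.45
position: [0.5115, 0.3408, 0.0665]
tool_rot: [2.434, 1.986, -0.002]
ft_force: [-0.7, -0.8, 0.8]
grip_width: 0.596
grip_force: 0.0
```

send_rows(
  motion=[
    {"claw": 0.2, "slide": [0, 0, 0], "delta_rot": [0, 0, 0]},
    {"claw": 0.2, "slide": [0, 0, 0], "delta_rot": [0, 0, 0]},
    {"claw": 0.2, "slide": [0, 0, 0], "delta_rot": [0, 0, 0]},
    {"claw": 0.2, "slide": [0, 0, 0], "delta_rot": [0, 0, 0]},
  ],
)

```text
time: 45.85
position: [0.512, 0.3421, 0.0678]
tool_rot: [-2.433, -1.987, -0.002]
ft_force: [0.4, -0.6, 0.2]
grip_width: 0.6
grip_force: 0.0
```

send_rows(
  grip_force=15,
  motion=[
    {"claw": 0.2, "slide": [-0.8, 0, 2.2], "delta_rot": [0, 0, 0]},
    {"claw": 0.2, "slide": [-0.8, 0, 2.2], "delta_rot": [0, 0, 0]},
    {"claw": -0.8, "slide": [-0.8, 0, 2.2], "delta_rot": [0, 0, 0]},
    {"claw": -0.8, "slide": [-0.8, 0, 2.2], "delta_rot": [0, 0, 0]},
    {"claw": -0.8, "slide": [-0.8, 0, 2.2], "delta_rot": [0, 0, 0]},
  ],
)

```text
time: 46.35
position: [0.5115, 0.341, 0.0649]
tool_rot: [2.433, 1.987, 0.0]
ft_force: [0.1, -0.6, -0.0]
grip_width: 0.411
grip_force: 0.0
```

send_rows(
  motion=[
    {"claw": -0.8, "slide": [0, 0, 0], "delta_rot": [0, 0, 0]},
    {"claw": -0.8, "slide": [0, 0, 0], "delta_rot": [0, 0, 0]},
    {"claw": -0.8, "slide": [0, 0, 0], "delta_rot": [0, 0, 0]},
    {"claw": -0.8, "slide": [0, 0, 0], "delta_rot": [0, 0, 0]},
  ],
)

```text
time: 46.75
position: [0.5115, 0.341, 0.0649]
tool_rot: [2.433, 1.987, 0.0]
ft_force: [-0.3, -0.5, 0.3]
grip_width: 0.256
grip_force: 14.9
```

send_rows(
  motion=[
    {"claw": -0.8, "slide": [0, 0, -5], "delta_rot": [0, 0, 0]},
    {"claw": -0.8, "slide": [0, 0, -30], "delta_rot": [0, 0, 0]},
    {"claw": -0.8, "slide": [0, 0, -70], "delta_rot": [0, 0, 0]},
    {"claw": -0.8, "slide": [-15, 7, -100], "delta_rot": [0, 0, 0]},
    {"claw": -0.8, "slide": [-45, 20, -105], "delta_rot": [0, 0, 0]},
  ],
)

```text
time: 47.25
position: [0.5232, 0.2971, 0.1749]
tool_rot: [-2.427, -1.993, -0.014]
ft_force: [1.1, -0.1, -0.2]
grip_width: 0.258
grip_force: 14.9
```

send_rows(
  motion=[
    {"claw": -0.8, "slide": [-40, 18, 0], "delta_rot": [0, 0, 0]},
    {"claw": -0.8, "slide": [-85, 38, 0], "delta_rot": [0, 0, 0]},
    {"claw": -0.8, "slide": [-130, 58, 0], "delta_rot": [0, 0, 0]},
    {"claw": -0.8, "slide": [-165, 73, 0], "delta_rot": [0, 0, 0]},
    {"claw": -0.8, "slide": [-195, 87, 0], "delta_rot": [0, 0, 0]},
  ],
)

```text
time: 47.75
position: [0.5686, 0.0815, 0.1704]
tool_rot: [2.435, 1.984, 0.001]
ft_force: [-0.3, 0.2, -0.7]
grip_width: 0.258
grip_force: 14.9
```

send_rows(
  motion=[
    {"claw": -0.8, "slide": [-14, 6, 0], "delta_rot": [0, 0, 0]},
    {"claw": -0.8, "slide": [-19, 8, 0], "delta_rot": [0, 0, 0]},
    {"claw": -0.8, "slide": [-19, 8, 20], "delta_rot": [0, 0, 0]},
    {"claw": -0.8, "slide": [-19, 8, 40], "delta_rot": [0, 0, 0]},
    {"claw": -0.8, "slide": [-19, 8, 40], "delta_rot": [0, 0, 0]},
  ],
)

```text
time: 48.25
position: [0.5699, 0.0667, 0.1271]
tool_rot: [-2.427, -1.989, 0.007]
ft_force: [-0.9, 0.3, -0.0]
grip_width: 0.258
grip_force: 14.9
```

Run:
```python
from h import *
for i in range(5):ctrl.get_image("scene")
move([.5728,.0642,.065],np.radians(-11.45))
```

```text
slide [-1.1 -0.3 66.1] rot [ 0.002 -0.001 -0.   ]
```

send_rows(
  motion=[
    {"claw": -0.8, "slide": [-0.8, 0, 20], "delta_rot": [0, 0, 0]},
    {"claw": -0.8, "slide": [-0.8, 0, 42], "delta_rot": [0, 0, 0]},
    {"claw": -0.8, "slide": [-0.8, 0, 57], "delta_rot": [0, 0, 0]},
    {"claw": -0.8, "slide": [-0.8, 0, 61], "delta_rot": [0, 0, 0]},
    {"claw": -0.8, "slide": [-0.8, 0, 61], "delta_rot": [0, 0, 0]},
  ],
)

```text
time: 49.0
position: [0.5722, 0.0636, 0.0688]
tool_rot: [-2.433, -1.987, 0.001]
ft_force: [-0.2, 0.6, -1.0]
grip_width: 0.255
grip_force: 14.9
```

send_rows(
  motion=[
    {"claw": -0.8, "slide": [0, 0, 0], "delta_rot": [0, 0, 0]},
    {"claw": -0.8, "slide": [0, 0, 0], "delta_rot": [0, 0, 0]},
    {"claw": -0.8, "slide": [0, 0, 0], "delta_rot": [0, 0, 0]},
    {"claw": -0.8, "slide": [0, 0, 0], "delta_rot": [0, 0, 0]},
  ],
)

```text
time: 49.4
position: [0.5726, 0.0636, 0.0694]
tool_rot: [2.433, 1.987, 0.001]
ft_force: [-0.1, 0.0, -0.6]
grip_width: 0.252
grip_force: 14.9
```

send_rows(
  motion=[
    {"claw": -0.8, "slide": [0, 0, 2.5], "delta_rot": [0, 0, 0]},
    {"claw": -0.8, "slide": [0, 0, 4.3], "delta_rot": [0, 0, 0]},
    {"claw": -0.8, "slide": [0, 0, 4.3], "delta_rot": [0, 0, 0]},
    {"claw": -0.8, "slide": [0, 0, 4.3], "delta_rot": [0, 0, 0]},
    {"claw": -0.8, "slide": [0, 0, 4.3], "delta_rot": [0, 0, 0]},
  ],
)

```text
time: 49.9
position: [0.5725, 0.0635, 0.0648]
tool_rot: [2.433, 1.987, 0.001]
ft_force: [-0.3, -0.8, 1.6]
grip_width: 0.256
grip_force: 15.0
```

send_rows(
  motion=[
    {"claw": -0.4, "slide": [0, 0, 0], "delta_rot": [0, 0, 0]},
    {"claw": 0.2, "slide": [0, 0, 0], "delta_rot": [0, 0, 0]},
    {"claw": 0.2, "slide": [0, 0, 0], "delta_rot": [0, 0, 0]},
    {"claw": 0.2, "slide": [0, 0, 0], "delta_rot": [0, 0, 0]},
    {"claw": 0.2, "slide": [0, 0, 0], "delta_rot": [0, 0, 0]},
  ],
)

```text
time: 50.4
position: [0.5722, 0.0635, 0.0644]
tool_rot: [-2.433, -1.987, 0.0]
ft_force: [-0.5, 0.6, 0.2]
grip_width: 0.561
grip_force: 0.0
```

send_rows(
  motion=[
    {"claw": 0.2, "slide": [0, 0, -15], "delta_rot": [0, 0, 0]},
    {"claw": 0.2, "slide": [0, 0, -50], "delta_rot": [0, 0, 0]},
    {"claw": 0.2, "slide": [0, 0, -90], "delta_rot": [0, 0, 0]},
    {"claw": 0.2, "slide": [-5, 0, -135], "delta_rot": [0, 0, 0]},
    {"claw": 0.2, "slide": [-20, 0, -180], "delta_rot": [0, 0, 0]},
  ],
)

```text
time: 50.9
position: [0.5681, 0.0453, 0.2474]
tool_rot: [-2.43, -1.99, -0.002]
ft_force: [1.0, 0.5, 0.2]
grip_width: 0.603
grip_force: 0.0
```

send_rows(
  motion=[
    {"claw": 0.2, "slide": [-40, -10, -30], "delta_rot": [0, 0, 0]},
    {"claw": 0.2, "slide": [-50, -20, -50], "delta_rot": [0, 0, 0]},
    {"claw": 0.2, "slide": [-50, -20, -50], "delta_rot": [0, 0, 0]},
    {"claw": 0.2, "slide": [-50, -20, -50], "delta_rot": [0, 0, 0]},
    {"claw": 0.2, "slide": [-50, -20, -50], "delta_rot": [0, 0, 0]},
  ],
)

```text
time: 51.4
position: [0.5384, 0.0001, 0.2935]
tool_rot: [-2.431, -1.989, 0.002]
ft_force: [-0.7, -0.8, -0.8]
grip_width: 0.602
grip_force: 0.0
```

Run:
```python
from h import *
ctrl.get_image("scene");d=ctrl.get_image("wrist");cv2.imwrite("pics/end.png",d["color"])
print(proj(d,[[.573,.0643,.075],[.5603,.0063,.095],[.5483,-.0541,.096]]).round(0).tolist())
```

```text
[[347.0, 136.0], [347.0, 207.0], [346.0, 275.0]]
```

View pics/end.png

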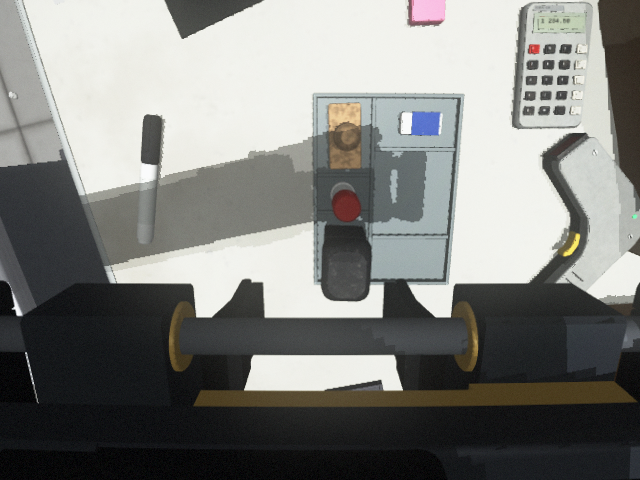

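All three are upright in their own compartments: knob (347,136), cap (346,206), head (346,272), matching the start positions. Handing in.

```bash
python3 -c "
from bench import ctrl
print(ctrl.close_job())"
```

```text
the job is handed in; nothing more can be done
None
```

The job is handed in, though the close call gave no verdict: by the camera checks the staple box lies flat and centred in the refill dish, both stamps and the glue stick stand upright in their own tray compartments, and the eraser, stapler and tape measure were left alone.

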